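Reseat the sample cell in the bench photometer

ROBOT

A 6-joint arm with a two-finger parallel gripper is mounted at the origin on a cart in front of the work surface, level with it; the furniture and walls round the work are solid. World frame = base frame: x ahead of the robot, y to its left, z up, the work surface at z = 0. Lengths are in m, angles in rad, forces in N, time in s.
With the tool pointing down it reaches from about 0.35 to 0.85 m from the base axis. Payload 8.1 kg.
Tool frame: the origin (TCP) lies on the centre line of the jaws, within the pads' length; the fingertips stand 19 mm ahead of it and the grasp point (between the pads) is the TCP (robot.tips_ahead is the distance from the TCP to the fingertips, in m); y points along the fingers, z is the direction in which the jaws open and shut, and the axes are right-handed (so a half turn about y gives the same grasp; the last joint's range is limited). The gripper opens to 93 mm and grips with 3 to 60 N. Pads are 15 mm wide; open, the fingers measure 128 mm over their backs; the gripper's body (75 mm by 188 mm) begins 65 mm behind the grasp point.
Start: joints at [1.146, 0.13, 1.488, -0, 1.523, -0.085], TCP at [0.2, 0.566, 0.215] pointing down, gripper open.
Joint ranges: [-2.96, 2.96], [-0.89, 2.26], [0.02, 2.5], [-1.34, 4.48], [0, 2.73], [-2.66, 2.66]. Speed limits (rad/s): [2.39, 2.39, 2.79, 3.14, 3.14, 3.14].

INTERFACE

Orientations are given as a rotation vector (axis times angle).
In Python, from plant import robot, imaging, models gives the robot as it stands.
- The arm moves only by the tool carry_out, never from a script. Its argument "motion" is one flat list of numbers, 7 for each row, row after row: the shift along the tool's x, y, z in m, then the turn, a rotation vector about the tool's x, y, z in degrees, then the opening, from -1 (shut) to 1 (fully open). A call has exactly 5 rows; each row shifts and turns the pose as measured when the row begins, along the tool's axes as they then stand; what a row does not reach is not made up. A row lasts 1/10 s, in which the tool goes at most 50 mm and 8.59 degrees, less where a joint would pass 70% of its speed; a pose out of reach is approached as far as the arm can. A call is refused whole if a number of a shift passes 0.05 or a number of a turn 8.59, either way. A call with a gripper value outside its range is refused whole. The fingers move at their own pace and stop on an object; "squeeze" is the grip in N (left out, the last holds). Time passes only in rows, so rows that do not move let the fingers close, or fill a call up. It gives the time, the measured TCP pose, the force and the opening at its end, in the units of the state.
- robot.read_state(): the state, without advancing time (a new reading comes with each control period).
- imaging.read_camera(name): name is "scene" or "top" or "wrist"; returns the picture (420x560x3 uint8, blue, green, red); there is no depth.
- imaging.camera_model(name): a dict with "K" (3x3 intrinsics, pixels), "position" and "orientation" of the camera in the world. Camera axes: x right, y down, z forward; pixel columns grow to the right and rows downward; lengths in m; the calibration is good to about 2 mm. The wrist camera is an equidistant fisheye: a pixel r from the principal point sees the ray r / f radians off the axis. A picture is of the moment at which its call begins: read the wrist's pose just before it. camera_model takes no time and is no camera call; for the wrist camera it gives the pose at the moment of the call.
- robot.close_job(): hands the job in, once; it reports no verdict.
Trained networks look in the newest picture that a camera, given by its name, has taken for a name from the list of things; names that differ only in an ending like _2 or _b are one class to them, and where a whole thing is asked for, a point or a joint stands for the part that bears it (a point fixed in the world has none). Each returns a list of dicts, best first, with "confidence" (0 to 1); they miss things now and then, are a little off and sometimes report something else, mostly with a low value. They report only what shows in the picture. A call takes as long as a camera call.
- models.outline_of(camera, thing): "pixels" (420x560 bool, what is visible of it) and "pixel" ([column, row] in pixels, amid what is visible of it).
The state is a dict: "t": time; "q": joint angles; "dq": joint speeds; "joint_torque": joint torques, N m; "tool_pos": TCP position; "orientation": TCP orientation; "force": force on the tool from outside, world axes, zero at the start; "wrist_torque": the same for the moment, N m; "opening": finger opening in m.
Only numpy, scipy, OpenCV 4.12 (cv2) and the standard library are available. Lean on these libraries where they do the work, as an engineer would, in place of code of your own. Each camera call takes 0.05 s, during which the arm holds its last target.

TASK

The sample cell in the photometer is not seated: press the release tab so that the lid springs up, push the lid fully open so that it stays back, press the cell fully home in its well, then push the lid shut until it latches. Fingertip work only: do not pull the cell up, and leave the spare cell, the dropper bottle and the steel cup where they stand.

Things in the scene. Friction and masses are not known exactly. Their poses are not given: they have to be found in the camera images.
- photometer: bench photometer, fixed to the table, pale grey housing 232 (x) x 156 (y) x 62 mm with a dark lid on top; origin on the table surface in its middle; its x points from the sloping key panel (front, x = -152 mm) to the hinge side (back, x = +80 mm), y to its left, z up. In its frame: deck under the lid at z = 62 mm; a lower shelf under the tab at z = 50 mm
- lid (a joint): lid hinge, rad: 0 shut (latched about 0.01), 1.78 fully open, leaning back on its stop. Released, a spring lifts it to 0.8; beyond that it swings freely, damped: left before upright (1.57) it sinks to 0.8, left past upright it falls back to the stop and stays. To latch, press it down to its lower stop (-0.012): 2 N, rising to 7 N at the roof's middle as the hook snaps over
- lid_hinge (a point): middle of the lid's hinge axis (along the photometer's y), at x = +48 mm, z = 68 mm in the photometer's frame; does not move with the lid
- lid_edge (a point): moves with the lid: middle of the lid's front wall, outer face, near its lower edge, 91 mm from the hinge axis. The lid is a hollow hood 91 mm from hinge to front, 84 mm wide, its roof 26 mm and its lower rim -4 mm from the hinge axis plane; a ledge 34 mm wide sticks out 6.5 mm from the front wall at this point
- lid_roof (a point): moves with the lid: middle of the lid's roof, outer face, 50 mm in front of and 26 mm above the hinge axis when shut
- tab (a joint): release tab, rad: 0 at rest, 0.26 fully down; a rocker with a steel hook over the lid's ledge. The hook lets go at about 0.16. It springs back when let go. Pressing it down takes 1 to 2 N, until its stop
- tab_pad (a point): moves with the tab: top of the tab's thumb pad where it is to be pressed down, 31 mm in front of the tab's pin; the pad is 34 (x) x 36 (y) mm, in front of the lid's middle, at x = -81 mm in the photometer's frame; at rest its top is 68 mm above the table; the hook lets go once it is 5 mm down here, its stop is 8 mm down
- cell (a joint): how far the sample cell has been pressed down, m: 0 to 0.003 at the start (standing 6 to 9 mm proud), 0.009 fully home (cap resting on the well's collar, a hard stop); negative when pulled up. A clip holds it wherever it is; pressing takes about 2.5 to 4 N
- cell_cap (a point): middle of the top of the sample cell's black screw cap (28 mm across, 12 mm high, glass cell 24 mm below it), upright under the lid, 60 mm in front of the lid's hinge axis, at x = -12 mm, y = 0 in the photometer's frame; fully home it is 77 mm above the table
- spare_cell: a second, like sample cell (glass 24 mm, black cap 28 mm, 58 mm tall) standing loose to the left of the photometer; origin in the middle of its underside; leave alone
- dropper: white dropper bottle with a black cap, 21 x 21 x 66 mm, loose, left of the photometer; origin in the middle of its underside; leave alone
- beaker: plain steel cup, 65 x 65 x 66 mm, loose, right of the photometer; origin in the middle of its underside; leave alone

How it is judged:
By the outcome, as a careful person would: the job done as asked, in the order asked, and still so for the second after the job is handed in, with the robot touching nothing.
It also fails if it takes over 45 s, if anything falls off the work surface, if the arm or the gripper's body presses on something with over 40 N, if the wrist force passes 120 N, or if a joint passes its speed limit or range.

## Working session

There is one attempt and no reset: what is moved stays moved. The work goes in short steps, Python scripts to look and compute and a tool call to move; the robot and the scene stay as the last step left them, time stands still between calls to the robot, and variables do not carry over. Pictures are saved under pics/ and viewed, and the job is handed in when it is done.

Besides the shell and the picture viewer there is one more tool, called after ">>>" by a JSON object that holds its "fn" and its "kwargs", one argument or row to a line. carry_out: Moves the arm, as the interface text tells. Its arguments: {"type":"object","properties":{"motion":{"type":"array","items":{"type":"number"}},"squeeze":{"type":"number"}},"required":["motion"]}

```bash
mkdir -p pics; ls; python3 - <<'E'
from plant import robot, imaging, models
import cv2
print(robot.read_state())
for c in ["scene","top"]:
    im=imaging.read_camera(c); cv2.imwrite(f"pics/{c}0.png",im)
    m=imaging.camera_model(c); print(c,m)
    for th in ["photometer","lid","tab","lid_roof","tab_pad","spare_cell","beaker","dropper"]:
        r=models.outline_of(c,th)
        print(th,[(round(d["confidence"],2),d["pixel"],int(d["pixels"].sum())) for d in r[:2]])
E
```

```text
pics
{'t': 0.0, 'q': array([ 1.14557092e+00,  1.31177299e-01,  1.48926791e+00,  8.04730384e-06,
        1.52300375e+00, -8.54313787e-02]), 'dq': array([ 0.0017736 ,  0.00143453, -0.00112906,  0.0009179 , -0.00140189,
        0.00154623]), 'joint_torque': array([ 6.12098193e-04, -5.59862137e+01, -4.91744936e+01,  7.67344935e-02,
        3.60621780e-02, -1.53671253e-04]), 'tool_pos': array([0.19973099, 0.56516944, 0.21428407]), 'orientation': array([-1.55609768,  0.26708328, -0.26633148]), 'force': array([-0.01596055,  0.26939128, -0.36141344]), 'wrist_torque': array([ 0.00805145,  0.00013222, -0.02412191]), 'opening': 0.09260920406117917}
scene {'K': array([[535.38142543,   0.        , 267.76804899],
       [  0.        , 535.38142543, 211.48516031],
       [  0.        ,   0.        ,   1.        ]]), 'position': array([ 0.08724655, -0.37917772,  0.76660793]), 'orientation': array([-2.24810995,  0.7572242 , -0.32646581])}
photometer [(0.72, [283.1, 244.7], 10354), (0.23, [303.3, 214.2], 2398)]
lid [(0.88, [302.7, 217.4], 2317)]
tab [(0.94, [266.7, 238.2], 446)]
lid_roof [(0.93, [302.5, 220.6], 2362)]
tab_pad [(0.67, [268.9, 239.2], 394), (0.18, [300.6, 214.1], 2335)]
spare_cell [(0.65, [260.8, 190.5], 331)]
beaker [(0.69, [358.7, 278.1], 1579)]
dropper [(0.48, [244.1, 211.9], 187)]
top {'K': array([[404.47326359,   0.        , 284.23676413],
       [  0.        , 404.47326359, 210.26114422],
       [  0.        ,   0.        ,   1.        ]]), 'position': array([0.44014778, 0.17810263, 0.92208296]), 'orientation': array([-2.15866704,  2.14381307, -0.13015199])}
photometer [(0.71, [310.9, 227.6], 7775)]
lid [(0.75, [316.4, 208.8], 1850)]
tab [(0.77, [312.5, 244.8], 343), (0.56, [315.0, 208.9], 1771)]
lid_roof [(0.75, [313.7, 208.3], 1851)]
tab_pad [(0.59, [312.1, 243.1], 340)]
spare_cell [(0.55, [247.5, 203.7], 139)]
beaker [(0.97, [374.3, 210.0], 811)]
dropper [(0.63, [261.6, 230.3], 61)]
```

View pics/scene0.png

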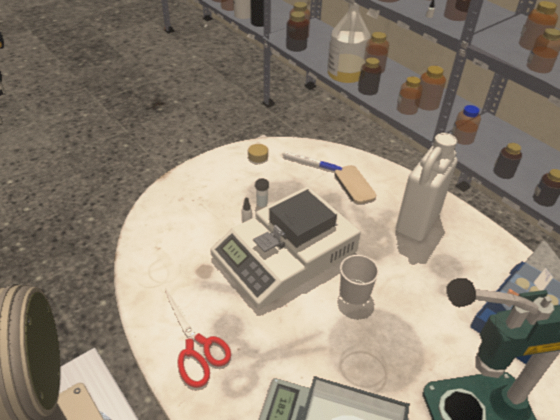

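View pics/top0.png

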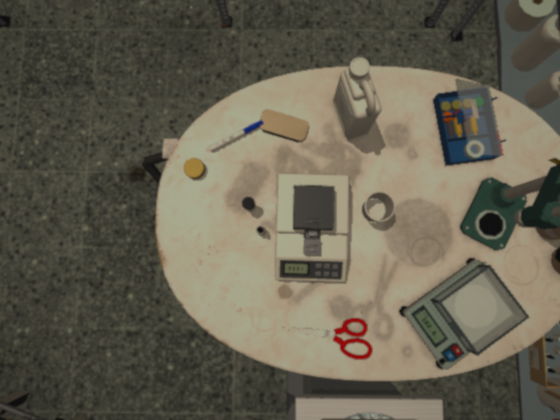

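```bash
cat > h.py <<'E'
from plant import robot, imaging, models
import cv2, numpy as np
from scipy.spatial.transform import Rotation as R
from scipy.optimize import minimize
def cam(c):
    m=imaging.camera_model(c); return m["K"],np.array(m["position"]),R.from_rotvec(m["orientation"]).as_matrix()
def proj(P,C):
    K,p,M=C; q=(np.atleast_2d(P)-p)@M; u=q@K.T; return u[:,:2]/u[:,2:]
def w(P,s):
    P=np.atleast_2d(P); c,n=np.cos(s[2]),np.sin(s[2])
    return np.c_[s[0]+c*P[:,0]-n*P[:,1], s[1]+n*P[:,0]+c*P[:,1], P[:,2]]
def box(x0,x1,y0,y1,z0,z1): return np.array([[x,y,z] for x in(x0,x1) for y in(y0,y1) for z in(z0,z1)])
def hull(P,C,S=4):
    im=np.zeros((420*S,560*S),np.uint8)
    cv2.fillConvexPoly(im,cv2.convexHull(np.round((proj(P,C)+.5)*S).astype(np.int32)),1); 
    return cv2.resize(im.astype(np.float32),(560,420),interpolation=cv2.INTER_AREA)
E
cat > fit.py <<'E'
from h import *
C={c:cam(c) for c in("scene","top")}
M={}
for c in C:
    im=imaging.read_camera(c); cv2.imwrite(f"pics/{c}1.png",im)
    for th in("photometer","lid","tab_pad"):
        M[c,th]=models.outline_of(c,th)[0]["pixels"].astype(np.float32)
np.save("M.npy",M,allow_pickle=True)
lid=box(-.043,.048,-.042,.042,.064,.094)
house=np.r_[box(-.06,.08,-.078,.078,0,.062),box(-.152,.0,-.078,.078,0,.03)]
pad=box(-.098,-.064,-.018,.018,.066,.068)
def cost(s,full=False):
    out={}
    for c in C:
        l=hull(w(lid,s),C[c]); a=M[c,"lid"]
        out[c,'lid']=1-np.minimum(l,a).sum()/np.maximum(l,a).sum()
        h=np.maximum(hull(w(house,s),C[c]),l); a=np.maximum(M[c,"photometer"],a)
        out[c,'h']=1-np.minimum(h,a).sum()/np.maximum(h,a).sum()
        u=proj(w(pad,s),C[c]).mean(0); ys,xs=np.nonzero(M[c,"tab_pad"]); out[c,'pad']=np.hypot(*(u-[xs.mean(),ys.mean()]))/100
    return out if full else sum(v for k,v in out.items() if k[1]!='pad')
best=None
for s0 in ([.42,.11,0],[.4,.12,.05],[.43,.1,-.05]):
    r=minimize(cost,s0,method="Nelder-Mead",options=dict(initial_simplex=np.array([s0]+[np.array(s0)+d for d in np.diag([.02,.02,.08])]),xatol=1e-4))
    print(r.x,r.fun)
    if best is None or r.fun<best.fun: best=r
s=best.x; print(cost(s,True)); np.save("s.npy",s)
for c in C:
    im=cv2.imread(f"pics/{c}1.png"); im=cv2.resize(im,None,fx=4,fy=4,interpolation=cv2.INTER_CUBIC)
    for B,col in((lid,(0,0,255)),(pad,(0,255,0)),(box(-.152,.08,-.078,.078,0,.062),(255,0,0))):
        u=((proj(w(B,s),C[c])+.5)*4).astype(int)
        for i in range(8):
            for j in range(i):
                if (B[i]!=B[j]).sum()==1: cv2.line(im,tuple(map(int,u[i])),tuple(map(int,u[j])),col,1)
    u=proj(w([[-.03,0,.05]],s),C[c])[0]*4
    x,y=int(u[0]),int(u[1]); cv2.imwrite(f"pics/{c}_fit.png",im[max(0,y-290):y+290,max(0,x-390):x+390])
E
python3 fit.py
```

```text
[ 0.55239488  0.12530998 -0.030624  ] 0.21893274784088135
[ 0.55292822  0.12512116 -0.02980707] 0.21556305885314941
[ 0.55263509  0.12497948 -0.03425759] 0.21795904636383057
{('scene', 'lid'): np.float32(0.079460144), ('scene', 'h'): np.float32(0.070628345), ('scene', 'pad'): np.float64(0.0569488310823262), ('top', 'lid'): np.float32(0.041119933), ('top', 'h'): np.float32(0.024354637), ('top', 'pad'): np.float64(0.039044232804909214)}
```

View pics/scene_fit.png

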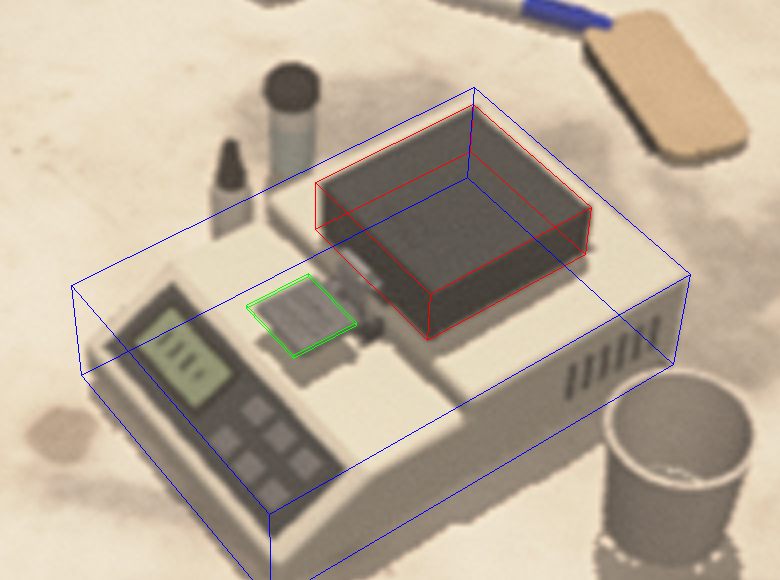

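View pics/top_fit.png

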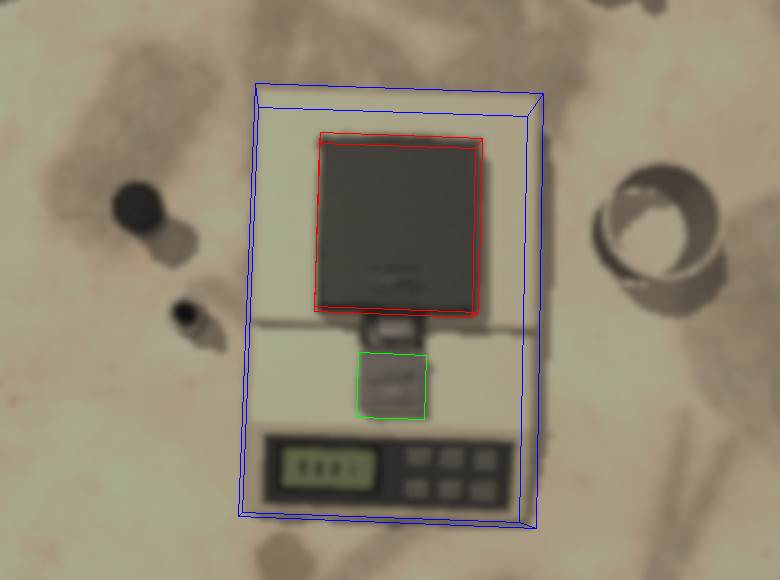

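```bash
cat >> h.py <<'E'
S=np.load("s.npy") if __import__('os').path.exists("s.npy") else None
def tipdelta(px,py,pz):
    st=robot.read_state(); M=R.from_rotvec(st["orientation"]).as_matrix()
    c,n=np.cos(S[2]),np.sin(S[2]); Y=np.array([0,0,-1.]); 
    Z=np.array([-n,c,0]); 
    if Z@M[:,2]<0: Z=-Z
    G=np.c_[np.cross(Y,Z),Y,Z]
    tgt=w([[px,py,pz]],S)[0]-.019*Y
    tip=st["tool_pos"]+.019*M[:,1]
    d=tip-[S[0],S[1],0]; ph=np.array([c*d[0]+n*d[1],-n*d[0]+c*d[1],d[2]])
    print("t",round(st["t"],2),"tip_ph(mm)",np.round(ph*1e3,1),"F",np.round(st["force"],2),"open",round(st["opening"],4))
    print("shift tool mm",np.round(M.T@(tgt-st["tool_pos"])*1e3,1),"turn deg",np.round(np.degrees(R.from_matrix(M.T@G).as_rotvec()),2),"toolx_in_ph",np.round(R.from_euler('z',-S[2]).as_matrix()@M[:,0],2))
E
python3 - <<'E'
from h import *
for c in("scene","top"):
    C=cam(c);K,p,M=C
    for th,px in({"scene":[("jugbase",(410,235)),("jugbase2",(430,240))],"top":[("jugbase",(375,140)),("jugbaseL",(350,137)),("beaker",(378,208))]}[c]):
        r=M@np.linalg.inv(K)@[*px,1]; print(c,th,np.round(p-r*p[2]/r[2],3))
tipdelta(-.083,0,.15)
E
```

```text
scene jugbase [0.747 0.016 0.   ]
scene jugbase2 [ 0.768 -0.016 -0.   ]
top jugbase [ 0.727 -0.026  0.   ]
top jugbaseL [0.734 0.032 0.   ]
top beaker [ 0.566 -0.03   0.   ]
t 1.3 tip_ph(mm) [-365.9  429.9  196.3] F [ 0.37 -0.33 -0.03] open 0.0929
shift tool mm [ 400.6   46.3 -323.1] turn deg [  0.   -17.76   0.  ] toolx_in_ph [ 0.95 -0.31  0.  ]
```

>>> {"fn": "carry_out", "kwargs": {
  "motion": [0.03,0,-0.03,0,-6,0,-1,0.03,0,-0.03,0,-6,0,-1,0.03,0,-0.03,0,-5.8,0,-1,0.03,0,-0.04,0,0,0,-1,0.03,0,-0.04,0,0,0,-1],
  "squeeze": 10
}}

```text
t: 1.8
tool_pos: [0.3237, 0.3764, 0.2138]
orientation: [-1.571, 0.006, -0.004]
force: [1.3, -0.4, -0.1]
opening: 0.0578
```

```bash
python3 -c "
from h import *
tipdelta(-.083,0,.15)"
```

```text
t 1.8 tip_ph(mm) [-236.6  244.4  194.8] F [ 1.3  -0.38 -0.1 ] open 0.0578
shift tool mm [ 148.    44.5 -247.9] turn deg [-0.01  1.32 -0.07] toolx_in_ph [ 1.    0.02 -0.  ]
```

>>> {"fn": "carry_out", "kwargs": {
  "motion": [0.028,0.008,-0.048,0,1.3,0,-1,0.028,0.008,-0.048,0,0,0,-1,0.03,0.008,-0.048,0,0,0,-1,0.03,0.008,-0.048,0,0,0,-1,0.02,0.005,-0.04,0,0,0,-1]
}}

```text
t: 2.3
tool_pos: [0.4423, 0.1616, 0.1824]
orientation: [-1.567, 0.019, -0.027]
force: [0.6, 0.1, -0.5]
opening: 0.0176
```

```bash
python3 -c "
from h import *
tipdelta(-.083,0,.09)"
```

```text
t 2.3 tip_ph(mm) [-111.5   33.2  163.4] F [ 0.57  0.08 -0.53] open 0.0176
shift tool mm [ 28.2  73.4 -33.4] turn deg [-0.2   0.03  0.28] toolx_in_ph [1. 0. 0.]
```

>>> {"fn": "carry_out", "kwargs": {
  "motion": [0.012,0.01,-0.015,0,0,0,-1,0.01,0.014,-0.01,0,0,0,-1,0.004,0.018,-0.006,0,0,0,-1,0,0.018,0,0,0,0,-1,0,0.01,0,0,0,0,-1]
}}

```text
t: 2.8
tool_pos: [0.4729, 0.1216, 0.1125]
orientation: [-1.568, 0.022, -0.039]
force: [-0.7, -0.3, -0.1]
opening: 0.0006
```

```bash
python3 -c "
from h import *
tipdelta(-.083,0,.061)
im=imaging.read_camera('scene');cv2.imwrite('pics/s2.png',cv2.resize(im[130:330,180:440],None,fx=3,fy=3))
im=imaging.read_camera('wrist');cv2.imwrite('pics/w2.png',im)"
```

```text
t 2.8 tip_ph(mm) [-79.7  -5.8  93.5] F [-0.68 -0.32 -0.11] open 0.0006
shift tool mm [-3.5 32.5  5.7] turn deg [-0.17 -0.54  0.63] toolx_in_ph [ 1.   -0.01  0.01]
```

View pics/s2.png

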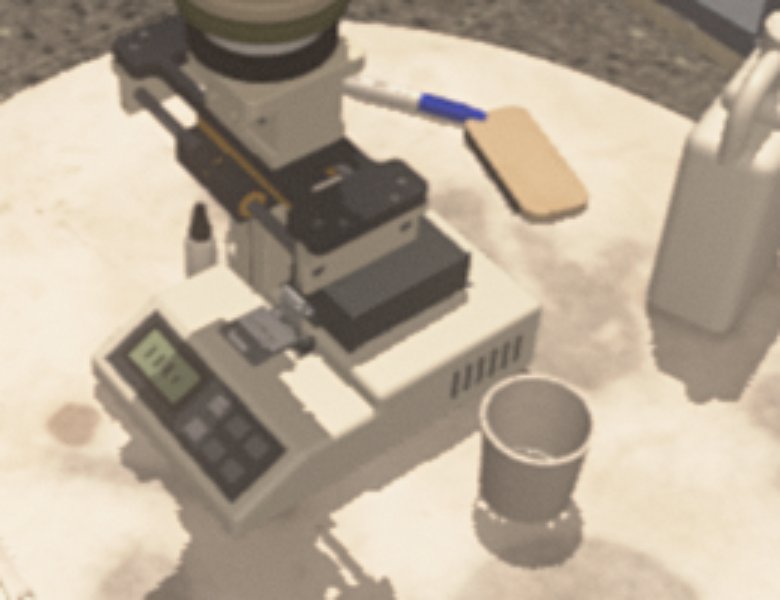

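View pics/w2.png

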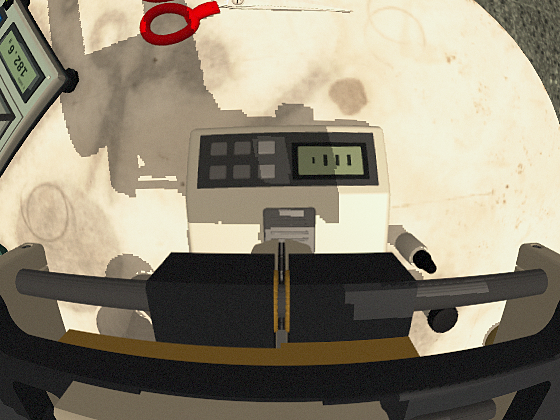

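>>> {"fn": "carry_out", "kwargs": {
  "motion": [-0.003,0.004,0.005,0,-0.5,0.6,-1,-0.001,0.008,0.001,0,0,0,-1,0,0.006,0,0,0,0,-1,0,0.004,0,0,0,0,-1,0,0.002,0,0,0,0,-1]
}}

```text
t: 3.4
tool_pos: [0.4697, 0.1303, 0.0896]
orientation: [-1.567, 0.019, -0.023]
force: [-0.1, -0.5, -0.5]
opening: 0.0002
```

```bash
python3 -c "
from h import *
tipdelta(-.083,0,.061)"
```

```text
t 3.4 tip_ph(mm) [-83.3   2.8  70.6] F [-0.09 -0.48 -0.48] open 0.0002
shift tool mm [ 0.3  9.6 -2.8] turn deg [-0.22  0.18  0.15] toolx_in_ph [1. 0. 0.]
```

>>> {"fn": "carry_out", "kwargs": {
  "motion": [0,0.003,-0.002,0,0,0,-1,0,0.003,-0.001,0,0,0,-1,0,0.003,0,0,0,0,-1,0,0.001,0,0,0,0,-1,0,0,0,0,0,0,-1]
}}

```text
t: 3.9
tool_pos: [0.4697, 0.1269, 0.0787]
orientation: [-1.567, 0.019, -0.023]
force: [0.0, 0.2, -0.2]
opening: 0.0005
```

```bash
python3 -c "
from h import *
tipdelta(-.083,0,.061)
im=imaging.read_camera('scene');cv2.imwrite('pics/s3.png',cv2.resize(im[130:330,180:440],None,fx=3,fy=3))"
```

```text
t 3.9 tip_ph(mm) [-83.1  -0.6  59.7] F [ 0.01  0.18 -0.2 ] open 0.0005
shift tool mm [ 0.2 -1.3  0.7] turn deg [-0.21  0.17  0.16] toolx_in_ph [1. 0. 0.]
```

View pics/s3.png

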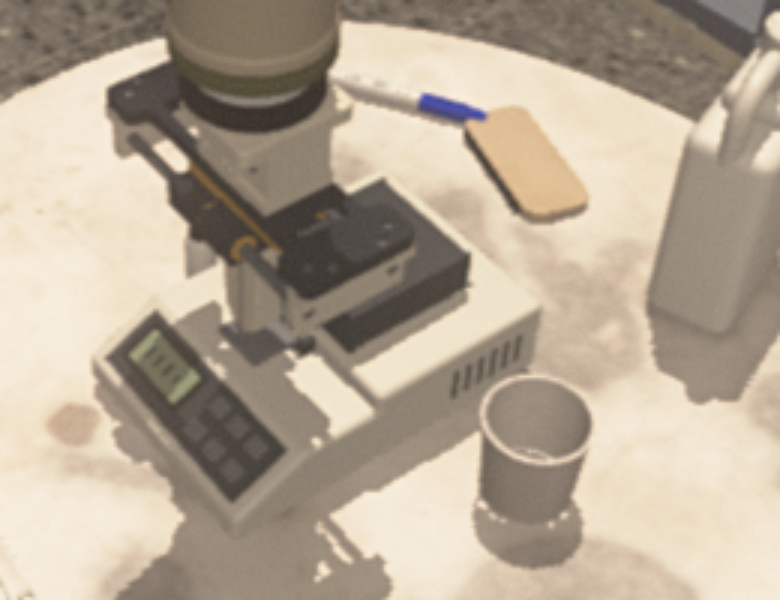

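>>> {"fn": "carry_out", "kwargs": {
  "motion": [0,0.001,0,0,0,0,-1,0,0.001,0,0,0,0,-1,0,0,0,0,0,0,-1,0,0,0,0,0,0,-1,0,0,0,0,0,0,-1]
}}

```text
t: 4.45
tool_pos: [0.4701, 0.127, 0.0771]
orientation: [-1.567, 0.018, -0.024]
force: [0.1, -0.3, 0.3]
opening: 0.0006
```

```bash
python3 -c "
from h import *
print(robot.tips_ahead)
tipdelta(-.083,0,.061)
im=imaging.read_camera('scene');cv2.imwrite('pics/s4.png',cv2.resize(im[190:270,220:320],None,fx=7,fy=7,interpolation=2))
im=imaging.read_camera('wrist');cv2.imwrite('pics/w4.png',cv2.resize(im[150:370,150:410],None,fx=2.5,fy=2.5))"
```

```text
0.019
t 4.45 tip_ph(mm) [-82.7  -0.5  58.1] F [ 0.1  -0.32  0.29] open 0.0006
shift tool mm [-0.2 -2.9  0.6] turn deg [-0.22  0.17  0.21] toolx_in_ph [1. 0. 0.]
```

View pics/s4.png

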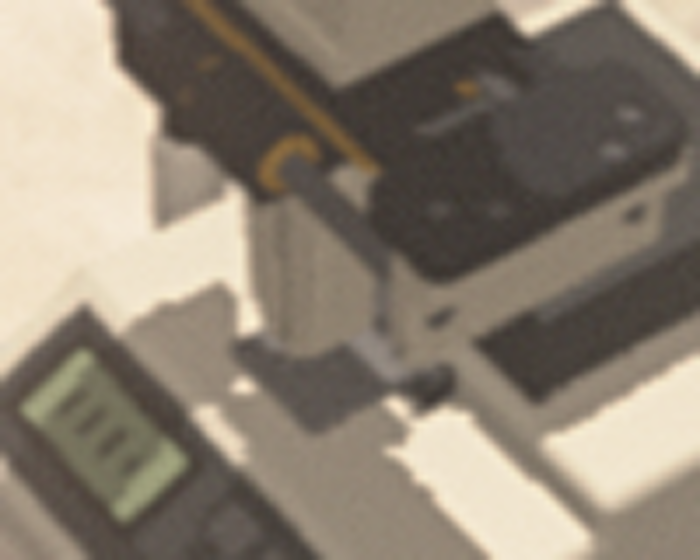

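View pics/w4.png

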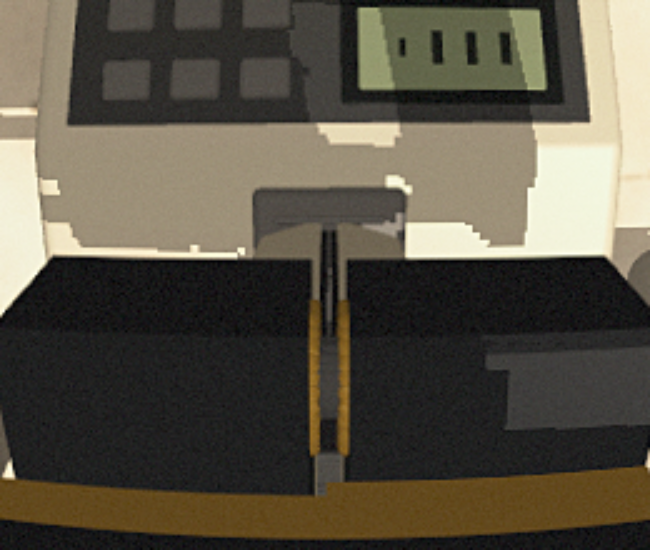

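>>> {"fn": "carry_out", "kwargs": {
  "motion": [0,0.001,0,0,0,0,-1,0,0.001,0,0,0,0,-1,0,0.001,0,0,0,0,-1,0,0,0,0,0,0,-1,0,0,0,0,0,0,-1]
}}

```text
t: 5.05
tool_pos: [0.4702, 0.1271, 0.0738]
orientation: [-1.567, 0.018, -0.024]
force: [0.7, -0.8, -0.4]
opening: 0.0005
```

```bash
python3 -c "
from h import *
tipdelta(-.083,0,.061)
im=imaging.read_camera('scene');cv2.imwrite('pics/s5.png',im)
a=cv2.imread('pics/scene0.png')
f=lambda im:cv2.resize(im[200:270,230:330],None,fx=7,fy=7,interpolation=2)
o=[]
C=cam('scene')
for I in(a,im):
    o.append(f(I))
    for dz,col in((0,(0,255,0)),(-.008,(0,0,255))):
        u=proj(w([[-.098,-.018,.068+dz*48/31],[-.098,.018,.068+dz*48/31],[-.064,.018,.068+dz*14/31],[-.064,-.018,.068+dz*14/31]],S),C)
        cv2.polylines(o[-1],[((u+.5-[230,200])*7).astype(np.int32)],True,col,1)
cv2.imwrite('pics/cmp5.png',cv2.resize(np.vstack(o),None,fx=.6,fy=.6))"
```

```text
t 5.05 tip_ph(mm) [-82.7  -0.4  54.8] F [ 0.67 -0.79 -0.45] open 0.0005
shift tool mm [-0.2 -6.2  0.5] turn deg [-0.22  0.18  0.21] toolx_in_ph [1. 0. 0.]
```

View pics/cmp5.png

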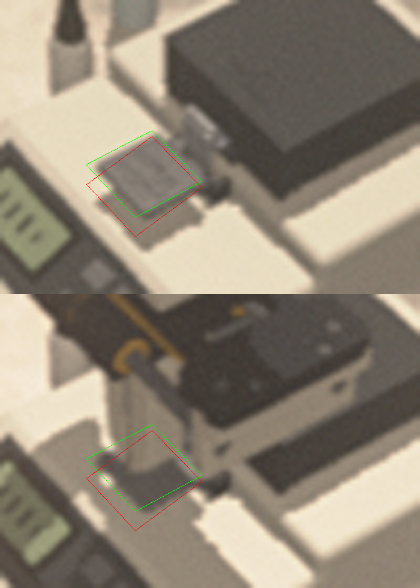

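```bash
python3 -c "
from h import *
st=robot.read_state();M=R.from_rotvec(st['orientation']).as_matrix();tp=st['tool_pos']
C=cam('scene');im=cv2.imread('pics/s5.png')
o=cv2.resize(im[180:280,220:330],None,fx=7,fy=7,interpolation=2)
def dr(P,col):
    u=((proj(P,C)+.5-[220,180])*7).astype(np.int32); cv2.polylines(o,[u],True,col,1)
for y,col in((.019,(0,0,255)),(0,(0,255,0)),(-.065,(255,0,0))):
    a,b=(.0075,.0175) if y>=0 else (.0375,.094)
    dr(tp+np.array([[sx*a,y,sz*b] for sx,sz in((1,1),(1,-1),(-1,-1),(-1,1))])@M.T,col)
cv2.imwrite('pics/t5.png',o)
print(np.array(models.outline_of('scene','tab_pad')[0]['pixel']),np.array(models.outline_of('scene','lid')[0]['pixel']))
"
```

```text
[268.4 244.3] [316.9 218.7]
```

View pics/t5.png

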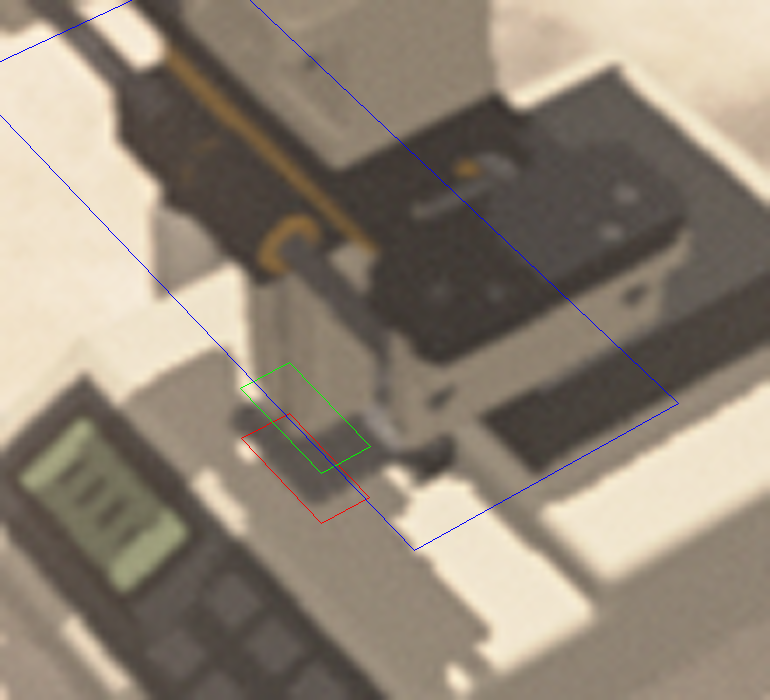

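```bash
cat >> h.py <<'E'
def wproj(P,C):
    K,p,M=C; q=(np.atleast_2d(P)-p)@M; r=np.hypot(q[:,0],q[:,1]); th=np.arctan2(r,q[:,2])
    return np.c_[K[0,2]+K[0,0]*th*q[:,0]/r, K[1,2]+K[1,1]*th*q[:,1]/r]
def wover(name,crop=(100,370,130,430),sc=2.4,extra=[]):
    C=cam("wrist"); st=robot.read_state(); im=imaging.read_camera("wrist")
    o=cv2.resize(im[crop[0]:crop[1],crop[2]:crop[3]],None,fx=sc,fy=sc,interpolation=2)
    def dr(P,col):
        P=np.asarray(P); P=np.vstack([np.linspace(P[i],P[(i+1)%len(P)],12) for i in range(len(P))])
        cv2.polylines(o,[((wproj(P,C)+.5-[crop[2],crop[0]])*sc).astype(np.int32)],True,col,1)
    q=lambda x0,x1,y0,y1,z0,z1:w([[x0,y0,z0],[x0,y1,z0],[x1,y1,z1],[x1,y0,z1]],S)
    dr(q(-.098,-.064,-.018,.018,.068,.068),(0,255,0)); dr(q(-.043,.048,-.042,.042,.094,.094),(0,0,255))
    dr(q(-.152,-.06,-.078,.078,.0,.0),(255,0,0)); dr(q(-.152,.08,-.078,.078,.062,.062),(255,255,0))
    M=R.from_rotvec(st['orientation']).as_matrix()
    dr(st['tool_pos']+np.array([[a*.0075,.019,b*.0175] for a,b in((1,1),(1,-1),(-1,-1),(-1,1))])@M.T,(255,0,255))
    cv2.imwrite(name,o); return C
E
python3 -c "
from h import *
C=wover('pics/w6.png');print(C)
st=robot.read_state();M=R.from_rotvec(st['orientation']).as_matrix();print('cam in tool',M.T@(C[1]-st['tool_pos']),(M.T@C[2]).round(2))
"
```

```text
(array([[325.1922621 ,   0.        , 281.16230281],
       [  0.        , 325.1922621 , 210.95683849],
       [  0.        ,   0.        ,   1.        ]]), array([0.40241228, 0.12747251, 0.24288224]), array([[ 0.02645884,  0.97015182,  0.24105057],
       [ 0.99964084, -0.02670491, -0.00224652],
       [ 0.00425777,  0.24102344, -0.97050996]]))
cam in tool [-0.0671384  -0.16923406 -0.00077062] [[-0.    0.97  0.24]
 [-0.   -0.24  0.97]
 [ 1.    0.    0.  ]]
```

View pics/w6.png

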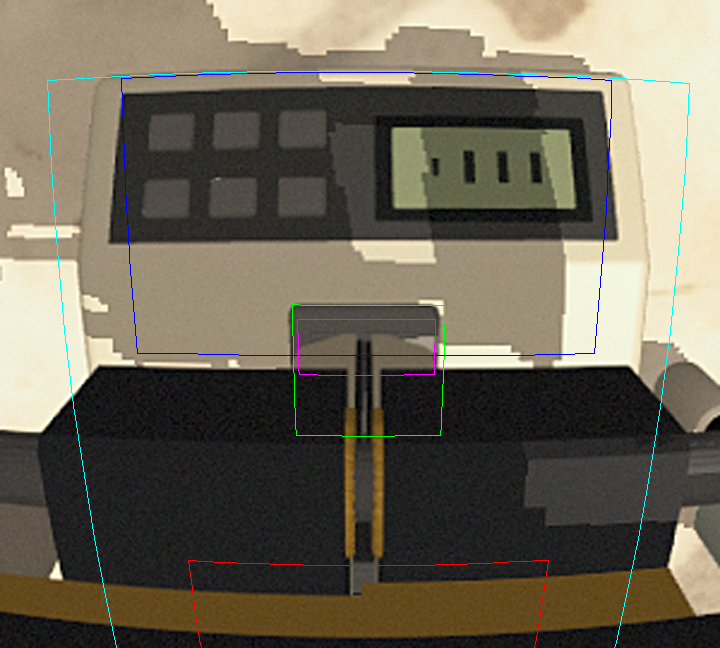

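>>> {"fn": "carry_out", "kwargs": {
  "motion": [-0.001,0.001,0,0,0,0,-1,-0.001,0.001,0,0,0,0,-1,0,0.001,0,0,0,0,-1,0,0,0,0,0,0,-1,0,0,0,0,0,0,-1]
}}

```text
t: 5.75
tool_pos: [0.468, 0.1272, 0.0707]
orientation: [-1.567, 0.018, -0.024]
force: [0.8, -0.1, -0.3]
opening: 0.0007
```

```bash
python3 -c "
from h import *
tipdelta(-.083,0,.061)
C=wover('pics/w7.png')
im=imaging.read_camera('scene');cv2.imwrite('pics/s7.png',cv2.resize(im[180:280,220:340],None,fx=6,fy=6,interpolation=2))
"
```

```text
t 5.75 tip_ph(mm) [-84.9  -0.4  51.7] F [ 0.81 -0.08 -0.33] open 0.0007
shift tool mm [ 2.  -9.3  0.5] turn deg [-0.23  0.18  0.22] toolx_in_ph [1. 0. 0.]
```

View pics/w7.png

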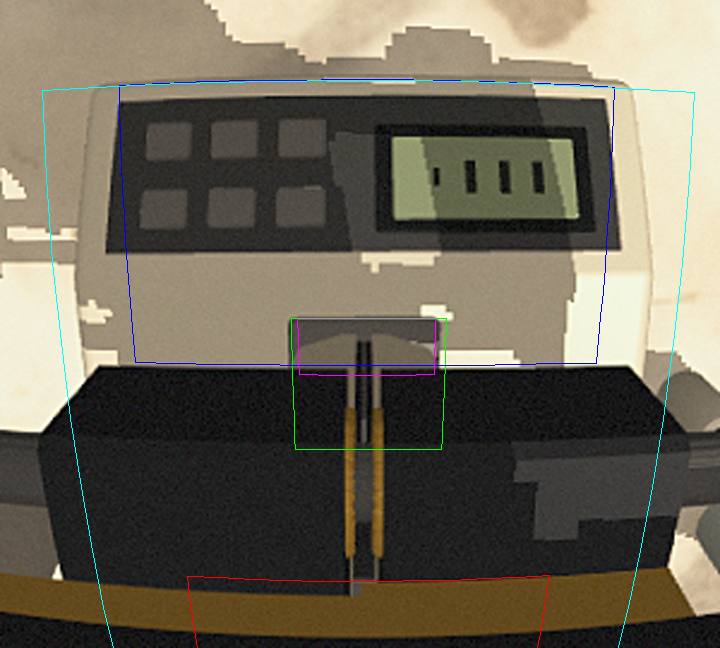

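View pics/s7.png

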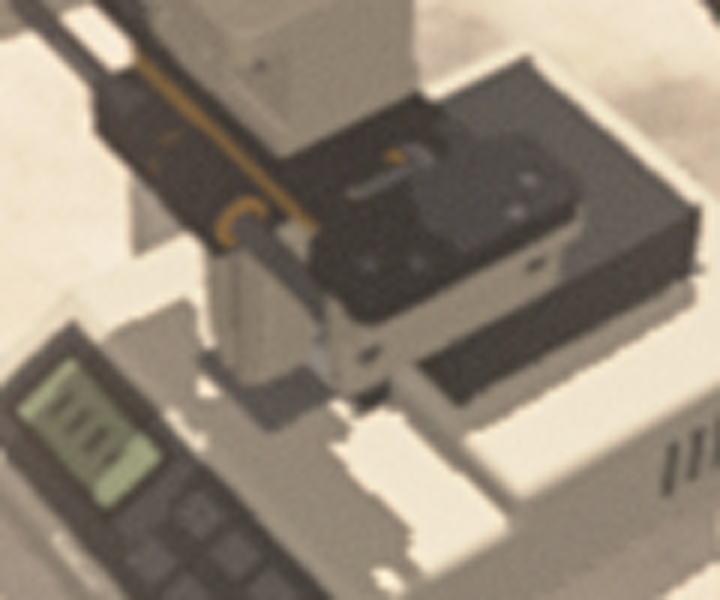

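>>> {"fn": "carry_out", "kwargs": {
  "motion": [0,0.001,0,0,0,0,-1,0,0.001,0,0,0,0,-1,0,0.001,0,0,0,0,-1,0,0.001,0,0,0,0,-1,0,0,0,0,0,0,-1]
}}

```text
t: 6.35
tool_pos: [0.4681, 0.1272, 0.0664]
orientation: [-1.567, 0.018, -0.024]
force: [-0.1, -0.6, 0.1]
opening: 0.0003
```

```bash
python3 -c "
from h import *
tipdelta(-.083,0,.061)
C=wover('pics/w8.png')
im=imaging.read_camera('scene');cv2.imwrite('pics/s8.png',cv2.resize(im[180:280,220:340],None,fx=6,fy=6,interpolation=2))
"
```

```text
t 6.35 tip_ph(mm) [-84.7  -0.4  47.4] F [-0.06 -0.62  0.07] open 0.0003
shift tool mm [  1.9 -13.6   0.5] turn deg [-0.23  0.18  0.23] toolx_in_ph [1. 0. 0.]
```

View pics/w8.png

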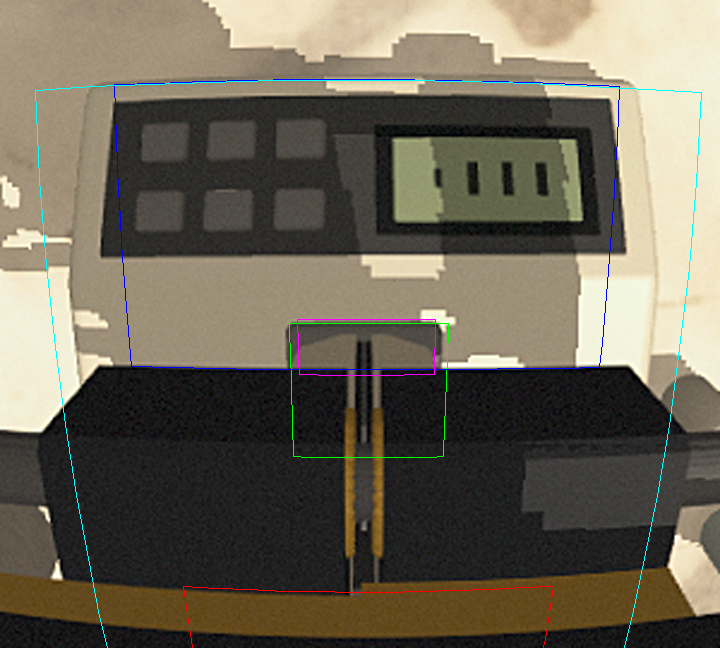

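View pics/s8.png

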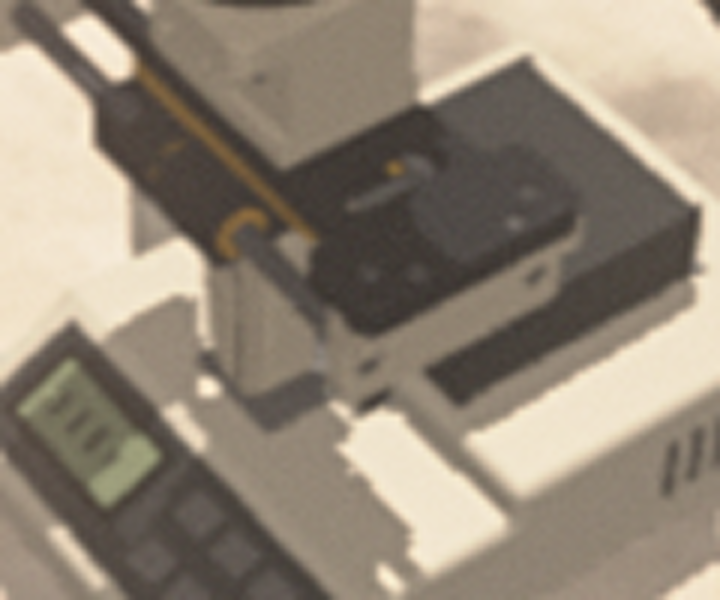

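```bash
python3 -c "
from h import *
st=robot.read_state();M=R.from_rotvec(st['orientation']).as_matrix();tp=st['tool_pos']
K,p,Mc=cam('wrist')
for row,col in((340,363),(352,300),(352,437),(372,300)):
    d=np.array([col/2.4+130-.5-K[0,2],row/2.4+100-.5-K[1,2]]);r=np.hypot(*d);th=r/K[0,0]
    ray=Mc@np.r_[np.sin(th)*d/r,np.cos(th)]
    o=M.T@(p-tp);t=M.T@ray
    for X in(-.0075,0,.0075): k=(X-o[0])/t[0];print((row,col),X,np.round((o+k*t)*1e3,1))
C=cam('scene')
im=imaging.read_camera('scene')
o=cv2.resize(im[200:260,235:315],None,fx=9,fy=9,interpolation=2)
for y,col in((.019,(0,0,255)),(.009,(0,255,255)),(0,(0,255,0)),(-.01,(255,0,0))):
    P=tp+np.array([[sx*.0075,y,sz*.0175] for sx,sz in((1,1),(1,-1),(-1,-1),(-1,1))])@M.T
    cv2.polylines(o,[((proj(P,C)+.5-[235,200])*9).astype(np.int32)],True,col,1)
cv2.imwrite('pics/t8.png',o)
"
```

```text
(340, 363) -0.0075 [-7.5  3.3 -0.9]
(340, 363) 0 [ 0. 25. -1.]
(340, 363) 0.0075 [ 7.5 46.7 -1. ]
(352, 300) -0.0075 [ -7.5  -5.1 -15. ]
(352, 300) 0 [  0.   15.6 -16.8]
(352, 300) 0.0075 [  7.5  36.2 -18.6]
(352, 437) -0.0075 [-7.5 -5.1 15.6]
(352, 437) 0 [ 0.  15.5 17.7]
(352, 437) 0.0075 [ 7.5 36.2 19.8]
(372, 300) -0.0075 [ -7.5 -17.4 -14.1]
(372, 300) 0 [  0.    1.7 -15.8]
(372, 300) 0.0075 [  7.5  20.8 -17.4]
```

View pics/t8.png

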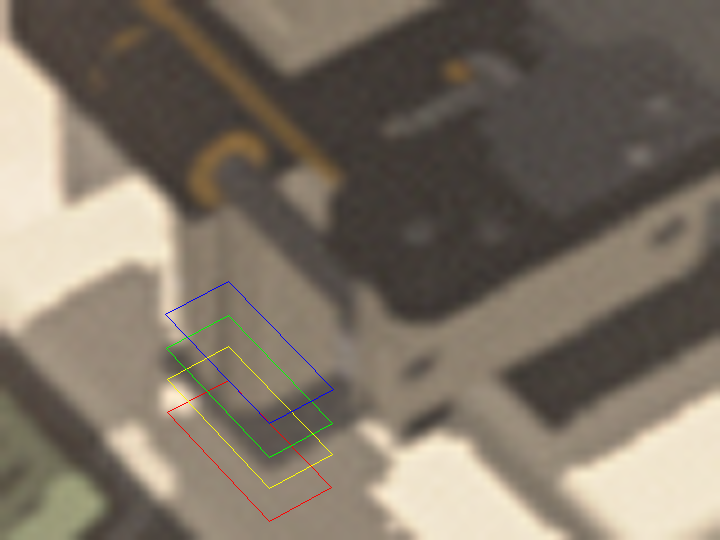

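>>> {"fn": "carry_out", "kwargs": {
  "motion": [0,0.001,0,0,0,0,-1,0,0.001,0,0,0,0,-1,0,0.001,0,0,0,0,-1,0,0,0,0,0,0,-1,0,0,0,0,0,0,-1]
}}

```text
t: 7.0
tool_pos: [0.4682, 0.1273, 0.0637]
orientation: [-1.567, 0.018, -0.024]
force: [-0.5, -0.3, 1.9]
opening: 0.0006
```

>>> {"fn": "carry_out", "kwargs": {
  "motion": [0,0.001,0,0,0,0,-1,0,0.001,0,0,0,0,-1,0,0.001,0,0,0,0,-1,0,0,0,0,0,0,-1,0,0,0,0,0,0,-1]
}}

```text
t: 7.5
tool_pos: [0.4676, 0.1273, 0.0604]
orientation: [-1.567, 0.019, -0.023]
force: [-1.2, -0.2, 2.2]
opening: 0.0006
```

```bash
python3 -c "
from h import *
tipdelta(-.083,0,.061)
C=wover('pics/w9.png')
im=imaging.read_camera('scene');cv2.imwrite('pics/s9.png',cv2.resize(im[180:280,220:340],None,fx=6,fy=6,interpolation=2))
"
```

```text
t 7.5 tip_ph(mm) [-85.3  -0.3  41.4] F [-1.16 -0.16  2.2 ] open 0.0006
shift tool mm [  2.4 -19.6   0.4] turn deg [-0.23  0.18  0.16] toolx_in_ph [1. 0. 0.]
```

View pics/w9.png

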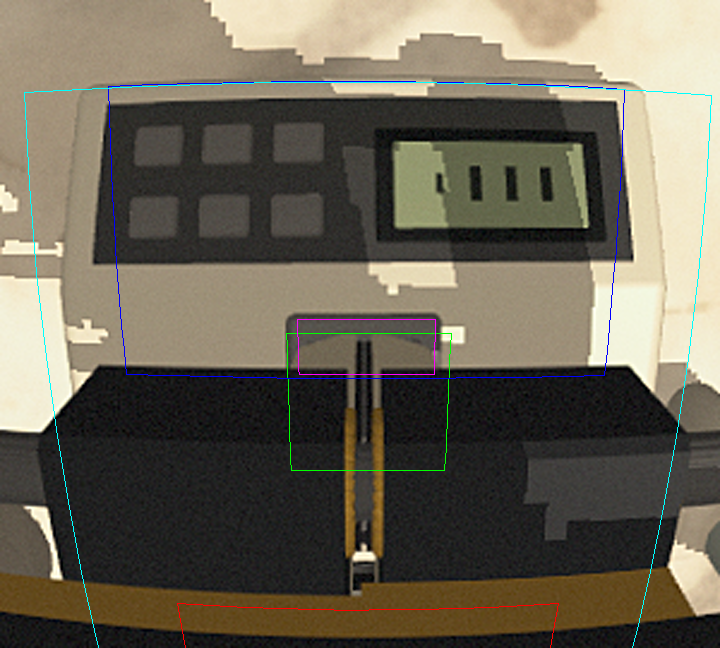

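View pics/s9.png

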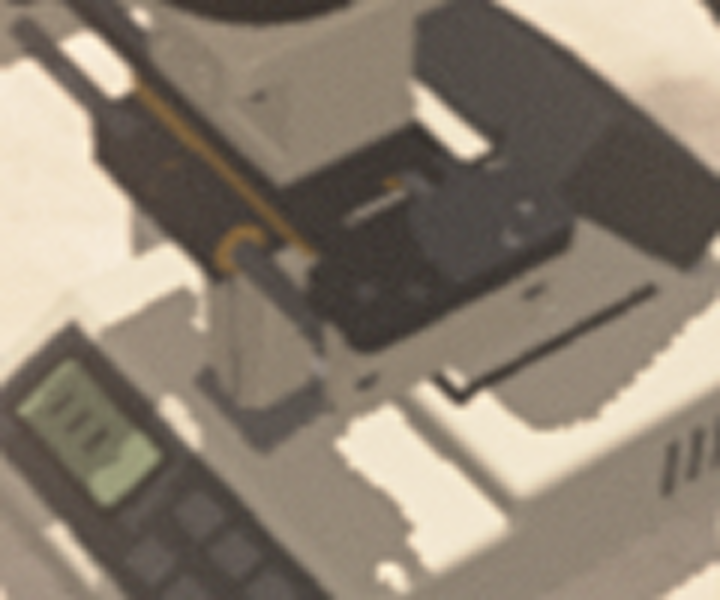

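```bash
sed -i 's/-\.019\*Y/+.0025*Y/; s/+\.019\*M\[:,1\]/-.0025*M[:,1]/' h.py; grep -n "0025" h.py
```

```text
24:    tgt=w([[px,py,pz]],S)[0]+.0025*Y
25:    tip=st["tool_pos"]-.0025*M[:,1]
```

>>> {"fn": "carry_out", "kwargs": {
  "motion": [0,-0.01,0,0,0,0,-1,0,-0.015,0,0,0,0,-1,0,-0.015,0,0,0,0,-1,0.01,-0.012,0,0,0,0,-1,0.01,0,0,0,0,0,-1]
}}

```text
t: 8.1
tool_pos: [0.4883, 0.1266, 0.1163]
orientation: [-1.567, 0.017, -0.025]
force: [-0.1, 0.6, 0.1]
opening: 0.0001
```

```bash
python3 -c "
from h import *
tipdelta(0.05,0,.118)
C=wover('pics/w10.png')
im=imaging.read_camera('scene');cv2.imwrite('pics/s10.png',cv2.resize(im[130:330,180:440],None,fx=3,fy=3))
"
```

```text
t 8.1 tip_ph(mm) [-64.6  -0.5 118.8] F [-0.07  0.61  0.13] open 0.0001
shift tool mm [1.146e+02 1.400e+00 1.000e-01] turn deg [-0.23  0.2   0.28] toolx_in_ph [1. 0. 0.]
```

View pics/s10.png

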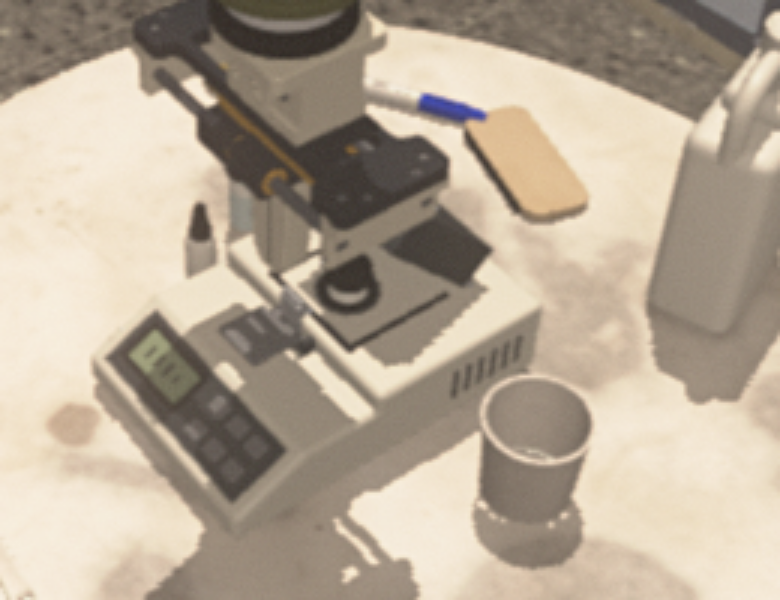

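>>> {"fn": "carry_out", "kwargs": {
  "motion": [0.015,0,0,0,0,0,-1,0.015,0,0,0,0,0,-1,0.015,0,0,0,0,0,-1,0.015,0,0,0,0,0,-1,0.01,0,0,0,0,0,-1]
}}

```text
t: 8.7
tool_pos: [0.5555, 0.1241, 0.1089]
orientation: [-1.568, 0.026, -0.016]
force: [0.0, -0.0, 0.6]
opening: 0.0004
```

```bash
python3 -c "
from h import *
tipdelta(0.053,0,.118)
im=imaging.read_camera('scene');cv2.imwrite('pics/s11.png',cv2.resize(im[100:300,180:440],None,fx=3,fy=3))
"
```

```text
t 8.7 tip_ph(mm) [  2.6  -1.  111.4] F [ 0.   -0.01  0.59] open 0.0004
shift tool mm [50.4 -6.9  0.8] turn deg [-0.13  0.18 -0.39] toolx_in_ph [ 1.    0.   -0.01]
```

View pics/s11.png

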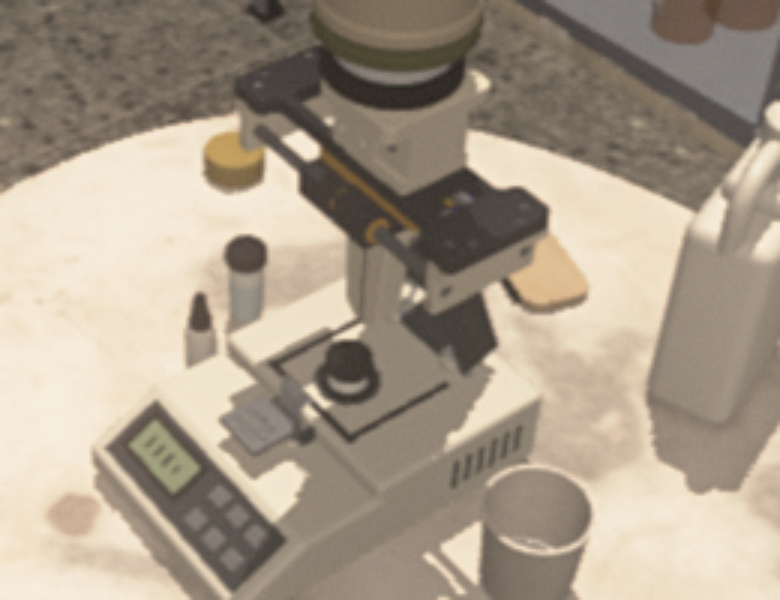

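>>> {"fn": "carry_out", "kwargs": {
  "motion": [0.012,-0.004,0,0,0,0,-1,0.012,-0.003,0,0,0,0,-1,0.012,-0.002,0,0,0,0,-1,0.01,-0.002,0,0,0,0,-1,0.006,-0.001,0,0,0,0,-1]
}}

```text
t: 9.25
tool_pos: [0.606, 0.1224, 0.1165]
orientation: [-1.569, 0.032, -0.01]
force: [-0.4, 0.5, -0.0]
opening: 0.0005
```

>>> {"fn": "carry_out", "kwargs": {
  "motion": [0,0,0,0,0,0,-1,0,0,0,0,0,0,-1,0,0,0,0,0,0,-1,0,0,0,0,0,0,-1,0,0,0,0,0,0,-1]
}}

```text
t: 9.75
tool_pos: [0.6041, 0.1225, 0.1152]
orientation: [-1.569, 0.034, -0.008]
force: [-0.1, -0.3, -0.5]
opening: 0.0005
```

```bash
python3 -c "
from h import *
tipdelta(0.053,0,.118)
im=imaging.read_camera('scene');cv2.imwrite('pics/s12.png',cv2.resize(im[100:300,180:440],None,fx=3,fy=3))
"
```

```text
t 9.75 tip_ph(mm) [ 51.3  -1.1 117.7] F [-0.14 -0.33 -0.47] open 0.0005
shift tool mm [ 1.7 -0.4  1.1] turn deg [-0.06  0.18 -0.96] toolx_in_ph [ 1.    0.   -0.02]
```

View pics/s12.png

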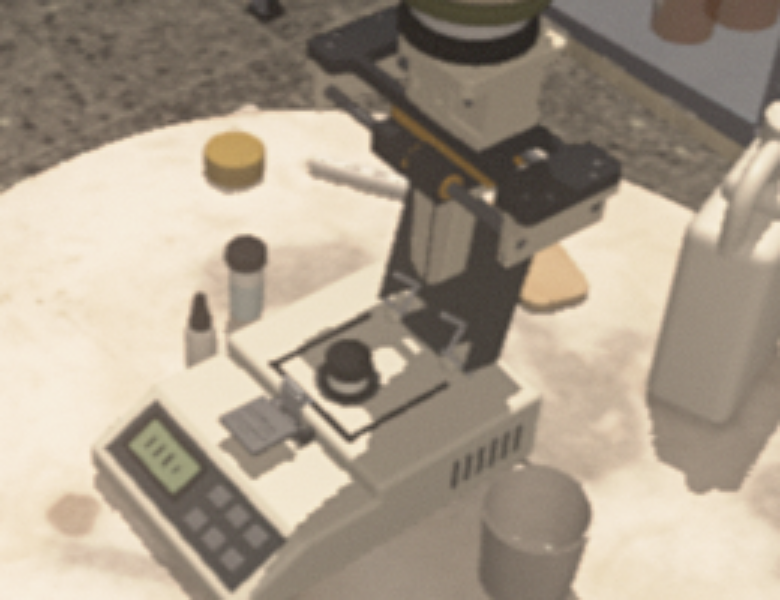

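>>> {"fn": "carry_out", "kwargs": {
  "motion": [-0.012,0,0,0,0,0,-1,-0.015,0,0.001,0,0,0,-1,-0.015,0,0,0,0,-0.5,-1,-0.012,0,0,0,0,-0.5,-1,-0.006,0,0,0,0,0,-1]
}}

```text
t: 10.3
tool_pos: [0.5429, 0.125, 0.1162]
orientation: [-1.57, 0.019, -0.023]
force: [0.4, 0.5, -0.4]
opening: 0.0004
```

```bash
python3 -c "
from h import *
tipdelta(-.012,0,.090)
C=cam('scene')
im=imaging.read_camera('scene')
for z in(.062,.077,.086):
  u=proj(w([[-.012+.014*np.cos(a),.014*np.sin(a),z] for a in np.linspace(0,6.28,30)],S),C)
  
o=cv2.resize(im[100:300,180:440],None,fx=3,fy=3)
for z,col in((.077,(0,255,0)),(.086,(0,0,255))):
  u=proj(w([[-.012+.014*np.cos(a),.014*np.sin(a),z] for a in np.linspace(0,6.28,30)],S),C)
  cv2.polylines(o,[((u+.5-[180,100])*3).astype(np.int32)],True,col,1)
cv2.imwrite('pics/s13.png',o)
wover('pics/w13.png')
"
```

```text
t 10.3 tip_ph(mm) [-10.1  -0.4 118.7] F [ 0.42  0.52 -0.42] open 0.0004
shift tool mm [-2.  28.7  0.4] turn deg [-0.07  0.16  0.15] toolx_in_ph [1. 0. 0.]
```

View pics/s13.png

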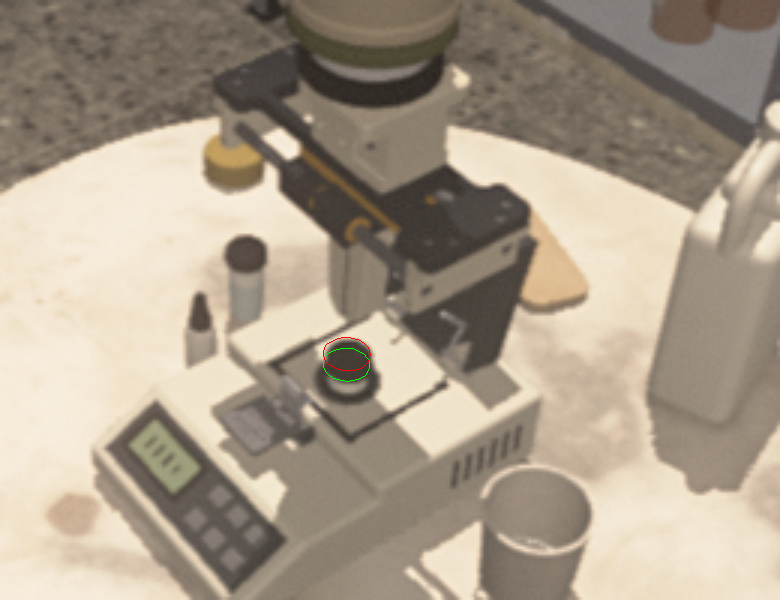

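View pics/w13.png

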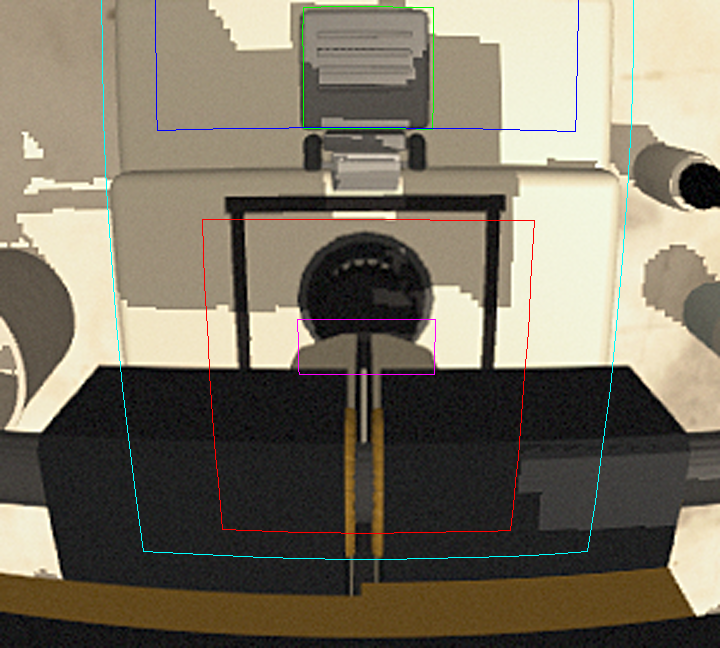

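>>> {"fn": "carry_out", "kwargs": {
  "motion": [-0.001,0.008,0,0,0,0,-1,-0.001,0.008,0,0,0,0,-1,0,0.006,0,0,0,0,-1,0,0.002,0,0,0,0,-1,0,0,0,0,0,0,-1]
}}

```text
t: 10.9
tool_pos: [0.5426, 0.1248, 0.0895]
orientation: [-1.57, 0.02, -0.023]
force: [-0.2, 0.2, 0.0]
opening: 0.0001
```

```bash
python3 -c "
from h import *
tipdelta(-.012,0,.077)
wover('pics/w14.png')
"
```

```text
t 10.9 tip_ph(mm) [-10.4  -0.6  92. ] F [-0.2   0.19  0.01] open 0.0001
shift tool mm [-1.7 15.   0.6] turn deg [-0.06  0.13  0.12] toolx_in_ph [1. 0. 0.]
```

View pics/w14.png

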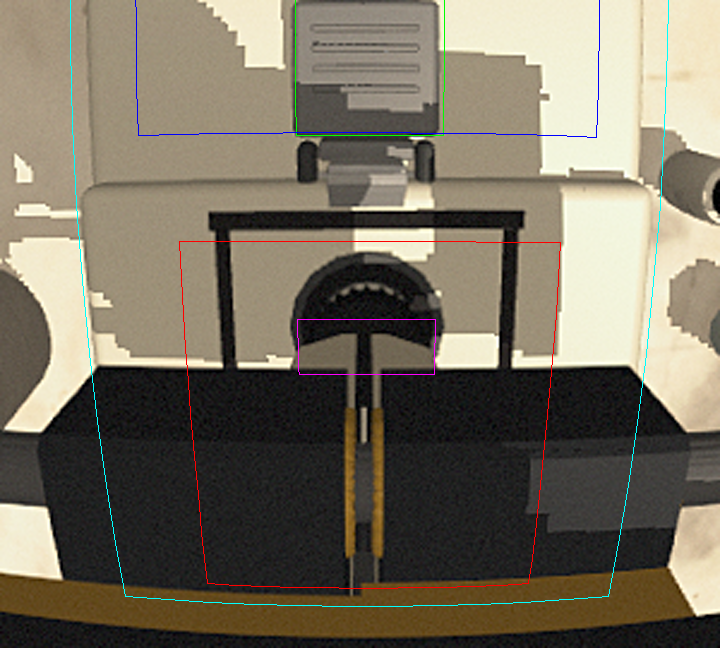

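>>> {"fn": "carry_out", "kwargs": {
  "motion": [-0.001,0.002,0,0,0,0,-1,-0.001,0.002,0,0,0,0,-1,0,0.001,0,0,0,0,-1,0,0.001,0,0,0,0,-1,0,0.001,0,0,0,0,-1]
}}

```text
t: 11.45
tool_pos: [0.5412, 0.125, 0.083]
orientation: [-1.569, 0.019, -0.025]
force: [0.0, 0.3, -0.1]
opening: 0.0005
```

>>> {"fn": "carry_out", "kwargs": {
  "motion": [0,0.001,0,0,0,0,-1,0,0.001,0,0,0,0,-1,0,0.001,0,0,0,0,-1,0,0.001,0,0,0,0,-1,0,0,0,0,0,0,-1]
}}

```text
t: 11.95
tool_pos: [0.5412, 0.125, 0.0793]
orientation: [-1.569, 0.019, -0.025]
force: [0.8, 0.9, -0.4]
opening: 0.0003
```

```bash
python3 -c "
from h import *
tipdelta(-.012,0,.077)
"
```

```text
t 11.95 tip_ph(mm) [-11.7  -0.5  81.8] F [ 0.78  0.93 -0.42] open 0.0003
shift tool mm [-0.3  4.8  0.5] turn deg [-0.07  0.13  0.22] toolx_in_ph [1. 0. 0.]
```

>>> {"fn": "carry_out", "kwargs": {
  "motion": [0,0.001,0,0,0,0,-1,0,0.001,0,0,0,0,-1,0,0.001,0,0,0,0,-1,0,0,0,0,0,0,-1,0,0,0,0,0,0,-1]
}}

```text
t: 12.45
tool_pos: [0.5413, 0.125, 0.0761]
orientation: [-1.569, 0.019, -0.025]
force: [-0.9, -0.3, 2.2]
opening: 0.0006
```

>>> {"fn": "carry_out", "kwargs": {
  "motion": [0,0.001,0,0,0,0,-1,0,0.001,0,0,0,0,-1,0,0,0,0,0,0,-1,0,0,0,0,0,0,-1,0,0,0,0,0,0,-1]
}}

```text
t: 12.95
tool_pos: [0.5414, 0.125, 0.074]
orientation: [-1.569, 0.019, -0.025]
force: [-1.7, 0.4, 2.3]
opening: 0.0001
```

```bash
python3 -c "
from h import *
tipdelta(-.012,0,.077)
wover('pics/w15.png')
im=imaging.read_camera('scene');cv2.imwrite('pics/s15.png',cv2.resize(im[150:270,220:360],None,fx=5,fy=5,interpolation=2))
"
```

```text
t 12.95 tip_ph(mm) [-11.6  -0.5  76.5] F [-1.71  0.41  2.3 ] open 0.0001
shift tool mm [-0.4 -0.5  0.5] turn deg [-0.07  0.13  0.22] toolx_in_ph [1. 0. 0.]
```

View pics/s15.png

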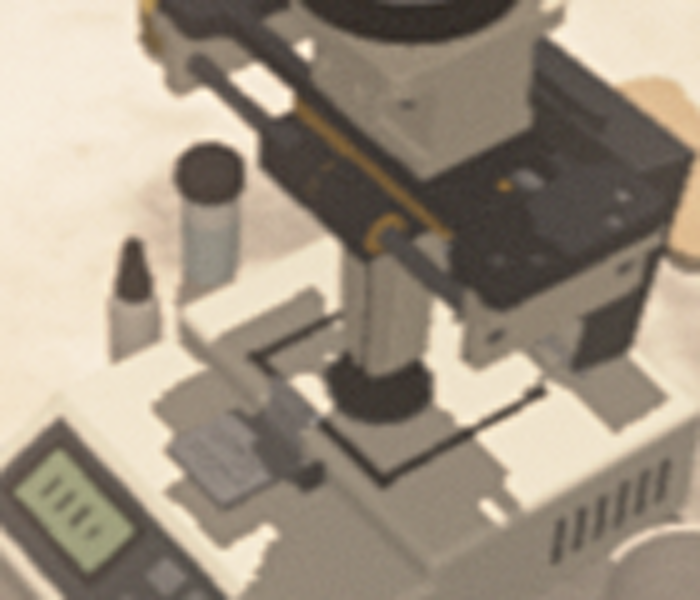

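>>> {"fn": "carry_out", "kwargs": {
  "motion": [0,0.001,0,0,0,0,-1,0,0.001,0,0,0,0,-1,0,0,0,0,0,0,-1,0,0,0,0,0,0,-1,0,0,0,0,0,0,-1]
}}

```text
t: 13.55
tool_pos: [0.5417, 0.125, 0.074]
orientation: [-1.569, 0.018, -0.025]
force: [-0.1, 1.0, 1.9]
opening: 0.0008
```

>>> {"fn": "carry_out", "kwargs": {
  "motion": [0,0.001,0,0,0,0,-1,0,0.001,0,0,0,0,-1,0,0,0,0,0,0,-1,0,0,0,0,0,0,-1,0,0,0,0,0,0,-1]
}}

```text
t: 14.05
tool_pos: [0.542, 0.1251, 0.074]
orientation: [-1.569, 0.017, -0.025]
force: [-1.4, 0.3, 3.3]
opening: 0.0005
```

>>> {"fn": "carry_out", "kwargs": {
  "motion": [0,0.002,0,0,0,0,-1,0,0.002,0,0,0,0,-1,0,0.003,0,0,0,0,-1,0,0.003,0,0,0,0,-1,0,0.003,0,0,0,0,-1]
}}

```text
t: 14.55
tool_pos: [0.5422, 0.1251, 0.0738]
orientation: [-1.57, 0.018, -0.024]
force: [-15.8, -2.5, 28.7]
opening: 0.0005
```

```bash
python3 -c "
from h import *
tipdelta(-.012,0,.077)
im=imaging.read_camera('scene');cv2.imwrite('pics/s16.png',cv2.resize(im[150:270,220:360],None,fx=5,fy=5,interpolation=2))
tipdelta(-.012,0,.077)
"
```

```text
t 14.55 tip_ph(mm) [-10.7  -0.3  76.3] F [-15.75  -2.53  28.7 ] open 0.0005
shift tool mm [-1.3 -0.7  0.3] turn deg [-0.02  0.19  0.24] toolx_in_ph [1. 0. 0.]
t 14.6 tip_ph(mm) [-10.7  -0.3  76.3] F [-15.53  -2.78  28.97] open 0.0007
shift tool mm [-1.3 -0.7  0.3] turn deg [-0.02  0.19  0.24] toolx_in_ph [1. 0. 0.]
```

View pics/s16.png

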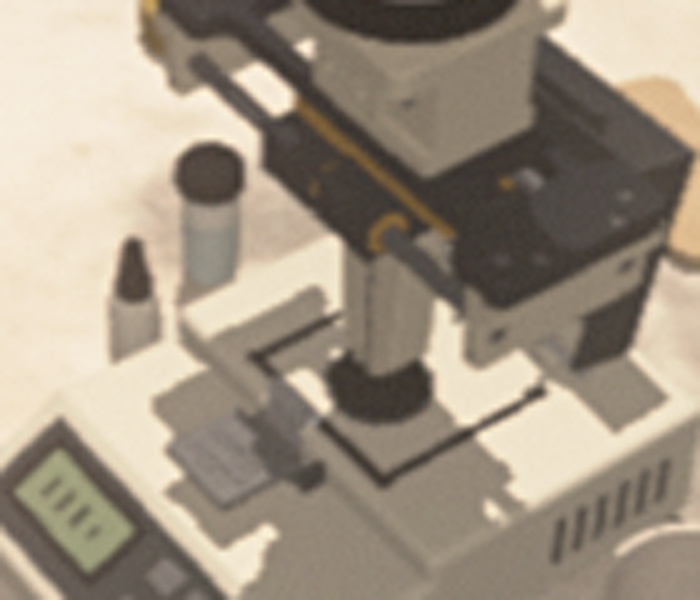

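>>> {"fn": "carry_out", "kwargs": {
  "motion": [0,-0.005,0,0,0,0,-1,0,-0.025,0,0,0,0,-1,0,-0.03,0,0,0,0,-1,0,-0.03,0,0,0,0,-1,0,-0.025,0.01,0,0,0,-1]
}}

```text
t: 15.1
tool_pos: [0.5386, 0.1339, 0.1871]
orientation: [-1.572, 0.026, -0.017]
force: [-0.9, 0.6, 0.1]
opening: 0.0002
```

```bash
python3 -c "
from h import *
tipdelta(.122,0.02,.19)
im=imaging.read_camera('scene')
o=cv2.resize(im[100:300,180:440],None,fx=3,fy=3)
C=cam('scene')
for z,col in((.077,(0,255,0)),(.086,(0,0,255))):
  u=proj(w([[-.012+.014*np.cos(a),.014*np.sin(a),z] for a in np.linspace(0,6.28,30)],S),C)
  cv2.polylines(o,[((u+.5-[180,100])*3).astype(np.int32)],True,col,1)
cv2.imwrite('pics/s17.png',o)
wover('pics/w17.png')
"
```

```text
t 15.1 tip_ph(mm) [-14.6   8.4 189.6] F [-0.9   0.56  0.09] open 0.0002
shift tool mm [136.6  -1.1  11.3] turn deg [ 0.09  0.13 -0.31] toolx_in_ph [ 1.    0.   -0.01]
```

View pics/s17.png

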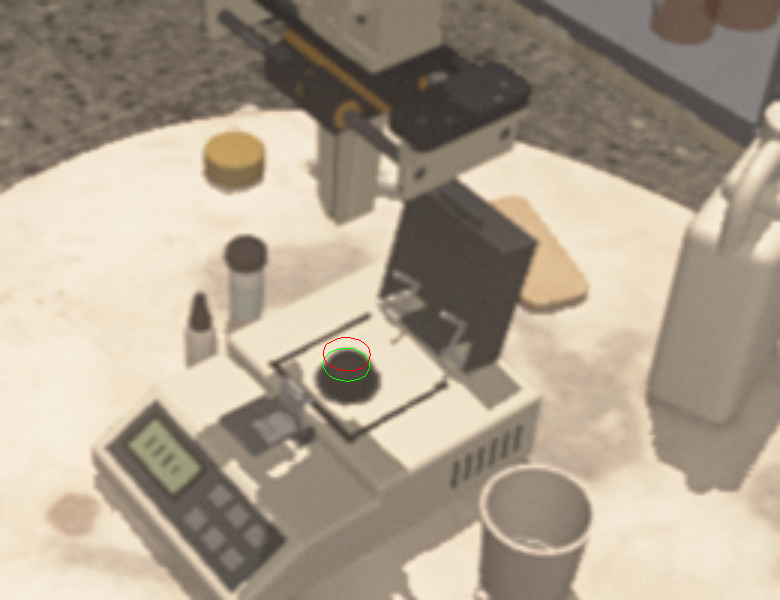

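View pics/w17.png

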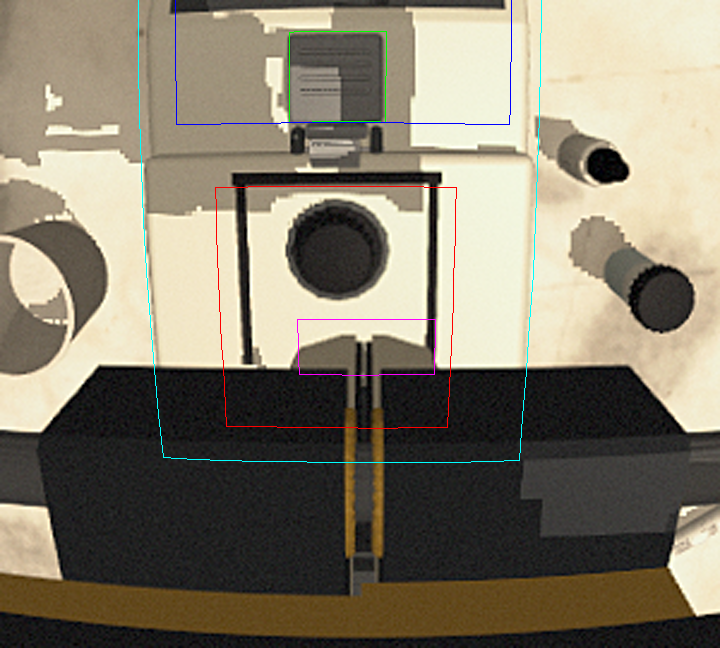

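>>> {"fn": "carry_out", "kwargs": {
  "motion": [0.025,-0.012,0.003,0,0,-0.3,-1,0.03,-0.006,0.003,0,0,0,-1,0.03,-0.004,0.003,0,0,0,-1,0.03,-0.003,0.002,0,0,0,-1,0.022,0,0,0,0,0,-1]
}}

```text
t: 15.7
tool_pos: [0.6785, 0.1434, 0.2098]
orientation: [-1.572, 0.018, -0.019]
force: [0.2, -0.2, 1.4]
opening: 0.0005
```

```bash
python3 -c "
from h import *
tipdelta(.122,0.02,.13)
im=imaging.read_camera('scene')
o=cv2.resize(im[60:260,180:440],None,fx=3,fy=3)
cv2.imwrite('pics/s18.png',o)
"
```

```text
t 15.7 tip_ph(mm) [125.   22.  212.3] F [ 0.17 -0.16  1.37] open 0.0005
shift tool mm [-3.  82.3 -1.9] turn deg [0.05 0.35 0.03] toolx_in_ph [1.   0.01 0.  ]
```

View pics/s18.png

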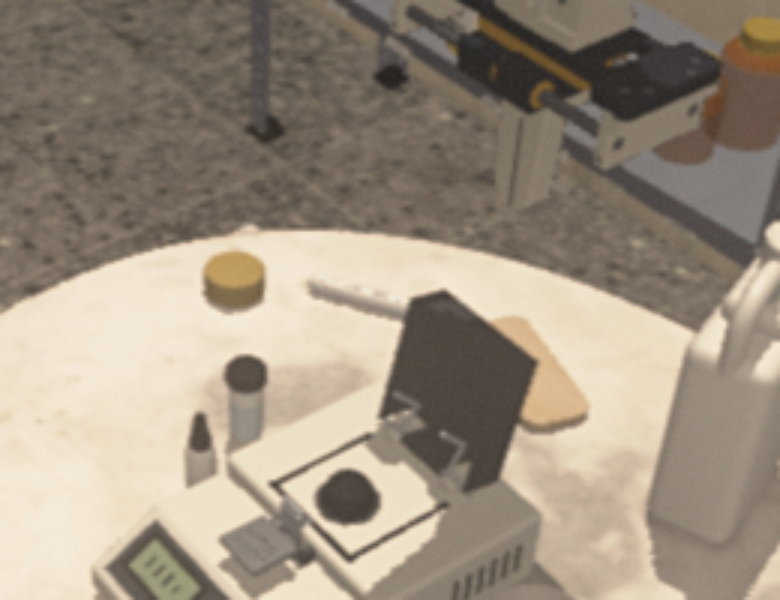

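>>> {"fn": "carry_out", "kwargs": {
  "motion": [0,0.012,0,0,0,0,-1,0,0.016,0,0,0,0,-1,0,0.016,0,0,0,0,-1,0,0.016,0,0,0,0,-1,0,0.008,0,0,0,0,-1]
}}

```text
t: 16.25
tool_pos: [0.6769, 0.1418, 0.1289]
orientation: [-1.573, 0.025, -0.014]
force: [0.1, -0.5, 0.2]
opening: 0.0003
```

```bash
python3 -c "
from h import *
tipdelta(.05,0.02,.135)
im=imaging.read_camera('scene')
o=cv2.resize(im[60:260,180:440],None,fx=3,fy=3)
cv2.imwrite('pics/s19.png',o)
"
```

```text
t 16.25 tip_ph(mm) [123.5  20.4 131.4] F [ 0.09 -0.47  0.16] open 0.0003
shift tool mm [-73.5  -3.1  -0. ] turn deg [ 0.14  0.3  -0.39] toolx_in_ph [ 1.    0.01 -0.01]
```

View pics/s19.png

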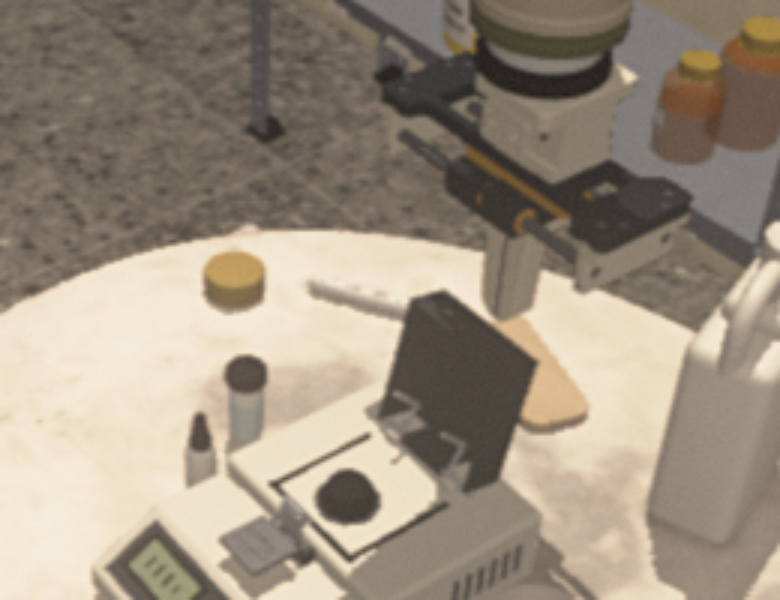

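>>> {"fn": "carry_out", "kwargs": {
  "motion": [-0.012,0,0,0,0,0,-1,-0.012,0,0,0,0,0,-1,-0.01,0,0,0,0,0,-1,-0.01,0,0,0,0,0,-1,-0.006,0,0,0,0,0,-1]
}}

```text
t: 16.8
tool_pos: [0.6245, 0.1431, 0.1278]
orientation: [-1.573, 0.025, -0.013]
force: [0.2, 0.0, -0.1]
opening: 0.0008
```

```bash
python3 -c "
from h import *
tipdelta(.05,0.02,.132)
im=imaging.read_camera('scene')
o=cv2.resize(im[60:260,180:440],None,fx=3,fy=3)
cv2.imwrite('pics/s20.png',o)
"
```

```text
t 16.8 tip_ph(mm) [ 71.   20.1 130.3] F [ 0.25  0.05 -0.09] open 0.0008
shift tool mm [-21.   -1.6  -0. ] turn deg [ 0.15  0.32 -0.41] toolx_in_ph [ 1.    0.01 -0.01]
```

View pics/s20.png

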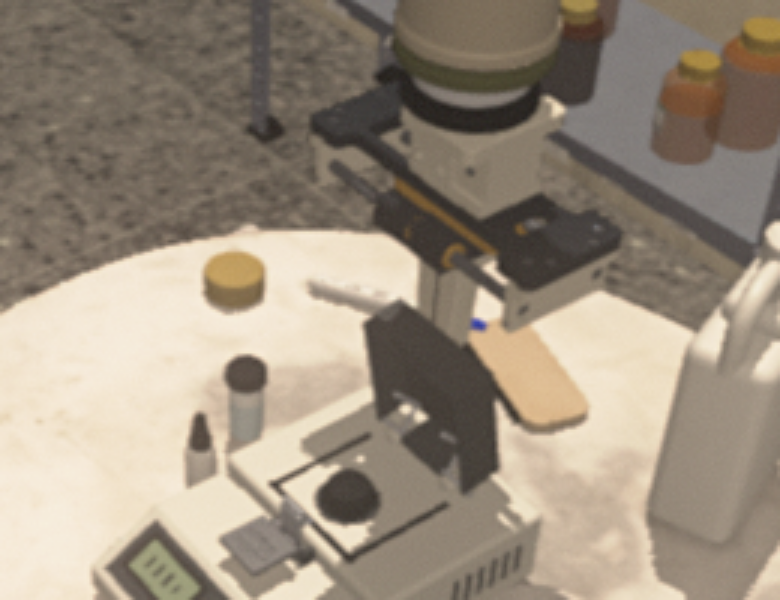

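>>> {"fn": "carry_out", "kwargs": {
  "motion": [-0.008,-0.001,0,0,0,0,-1,-0.008,-0.002,0,0,0,0,-1,-0.006,-0.002,0,0,0,0,-1,0,0,0,0,0,0,-1,0,0,0,0,0,0,-1]
}}

```text
t: 17.35
tool_pos: [0.6007, 0.144, 0.1344]
orientation: [-1.573, 0.023, -0.014]
force: [0.6, 0.0, 0.8]
opening: 0.001
```

>>> {"fn": "carry_out", "kwargs": {
  "motion": [0,-0.002,0,0,0,0,-1,0,-0.005,0,0,0,0,-1,0,-0.005,0,0,0,0,-1,0,-0.005,0,0,0,0,-1,0,-0.005,0,0,0,0,-1]
}}

```text
t: 17.85
tool_pos: [0.6011, 0.1438, 0.1573]
orientation: [-1.573, 0.025, -0.013]
force: [-0.4, -0.8, 0.6]
opening: 0.0004
```

```bash
python3 -c "
from h import *
tipdelta(.05,0.0,.132)
im=imaging.read_camera('scene')
o=cv2.resize(im[60:260,180:440],None,fx=3,fy=3)
cv2.imwrite('pics/s21.png',o)
"
```

```text
t 17.85 tip_ph(mm) [ 47.6  20.1 159.8] F [-0.38 -0.83  0.58] open 0.0004
shift tool mm [  2.5  27.9 -20. ] turn deg [ 0.14  0.32 -0.4 ] toolx_in_ph [ 1.    0.01 -0.01]
```

View pics/s21.png

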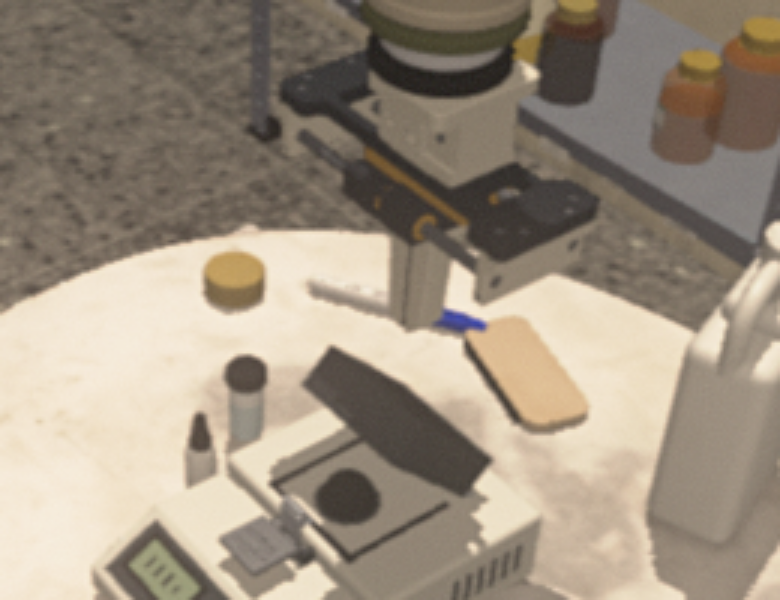

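>>> {"fn": "carry_out", "kwargs": {
  "motion": [-0.002,0,-0.008,0,0,-0.4,-1,-0.004,0.001,-0.008,0,0,0,-1,-0.003,0.003,-0.004,0,0,0,-1,0,0.003,0,0,0,0,-1,0,0.001,0,0,0,0,-1]
}}

```text
t: 18.4
tool_pos: [0.5912, 0.1217, 0.1502]
orientation: [-1.573, 0.018, -0.022]
force: [0.1, -0.2, -1.1]
opening: 0.0004
```

```bash
python3 -c "
from h import *
tipdelta(-.002,0.0,.094)
"
```

```text
t 18.4 tip_ph(mm) [ 38.4  -2.3 152.7] F [ 0.11 -0.19 -1.12] open 0.0004
shift tool mm [-40.5  58.6   2.6] turn deg [0.14 0.28 0.15] toolx_in_ph [1. 0. 0.]
```

>>> {"fn": "carry_out", "kwargs": {
  "motion": [0,0.008,0.001,0,0,0,-1,-0.001,0.006,0.001,0,0,0,-1,-0.005,0.006,0,0,0,0,-1,-0.006,0.006,0,0,0,0,-1,-0.006,0.006,0,0,0,0,-1]
}}

```text
t: 18.9
tool_pos: [0.5727, 0.1247, 0.1155]
orientation: [-1.573, 0.017, -0.022]
force: [-0.8, -0.2, 3.1]
opening: 0.0005
```

```bash
python3 -c "
from h import *
tipdelta(-.002,0.0,.094)
im=imaging.read_camera('scene')
o=cv2.resize(im[100:300,180:440],None,fx=3,fy=3)
cv2.imwrite('pics/s22.png',o)
"
```

```text
t 18.9 tip_ph(mm) [ 19.8   0.2 118. ] F [-0.8  -0.22  3.08] open 0.0005
shift tool mm [-21.9  23.9  -0. ] turn deg [0.12 0.3  0.17] toolx_in_ph [1.   0.01 0.  ]
```

View pics/s22.png

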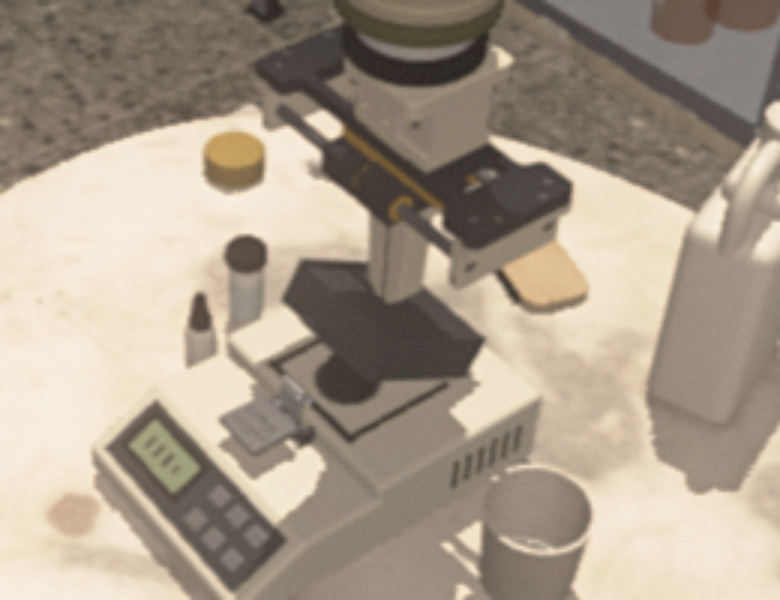

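Going down well. Continue the diagonal.

>>> {"fn": "carry_out", "kwargs": {
  "motion": [-0.006,0.005,0,0,0,0,-1,-0.005,0.005,0,0,0,0,-1,-0.004,0.004,0,0,0,0,-1,-0.003,0.003,0,0,0,0,-1,-0.001,0.001,0,0,0,0,-1]
}}

```text
t: 19.45
tool_pos: [0.5526, 0.1253, 0.0962]
orientation: [-1.573, 0.014, -0.024]
force: [3.6, -1.1, 5.1]
opening: 0.0005
```

```bash
python3 -c "
from h import *
tipdelta(-.004,0.0,.094)
im=imaging.read_camera('scene')
o=cv2.resize(im[100:300,180:440],None,fx=3,fy=3)
cv2.imwrite('pics/s23.png',o)
"
```

```text
t 19.45 tip_ph(mm) [-0.3  0.2 98.7] F [ 3.57 -1.08  5.14] open 0.0005
shift tool mm [-3.7  4.7 -0.2] turn deg [0.11 0.32 0.38] toolx_in_ph [1.   0.01 0.01]
```

View pics/s23.png

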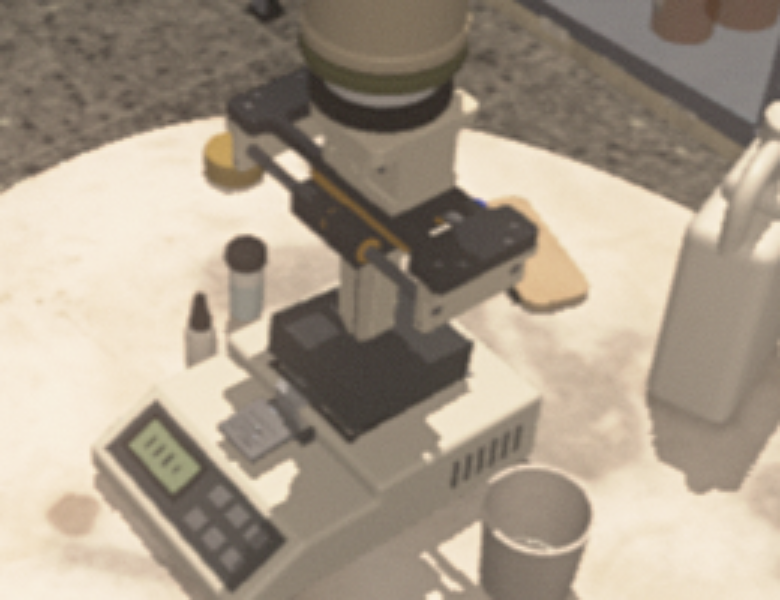

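>>> {"fn": "carry_out", "kwargs": {
  "motion": [-0.001,0.002,0,0,0,0,-1,0,0.002,0,0,0,0,-1,0,0.002,0,0,0,0,-1,0,0.002,0,0,0,0,-1,0,0.002,0,0,0,0,-1]
}}

```text
t: 20.0
tool_pos: [0.5509, 0.1255, 0.0901]
orientation: [-1.573, 0.016, -0.022]
force: [-13.6, -1.8, 28.7]
opening: 0.0002
```

>>> {"fn": "carry_out", "kwargs": {
  "motion": [0,0.001,0,0,0,0,-1,0,0.002,0,0,0,0,-1,0,0.002,0,0,0,0,-1,0,0.002,0,0,0,0,-1,0,0.002,0,0,0,0,-1]
}}

```text
t: 20.5
tool_pos: [0.5509, 0.1255, 0.0902]
orientation: [-1.573, 0.016, -0.021]
force: [-10.3, -2.0, 20.9]
opening: 0.0004
```

```bash
python3 -c "
from h import *
tipdelta(-.004,0.0,.094)
im=imaging.read_camera('scene')
o=cv2.resize(im[180:270,220:340],None,fx=6,fy=6,interpolation=2)
cv2.imwrite('pics/s24.png',o)
"
```

```text
t 20.5 tip_ph(mm) [-2.   0.3 92.7] F [-10.27  -1.97  20.87] open 0.0004
shift tool mm [-2.  -1.3 -0.3] turn deg [0.15 0.36 0.2 ] toolx_in_ph [1.   0.01 0.  ]
```

View pics/s24.png

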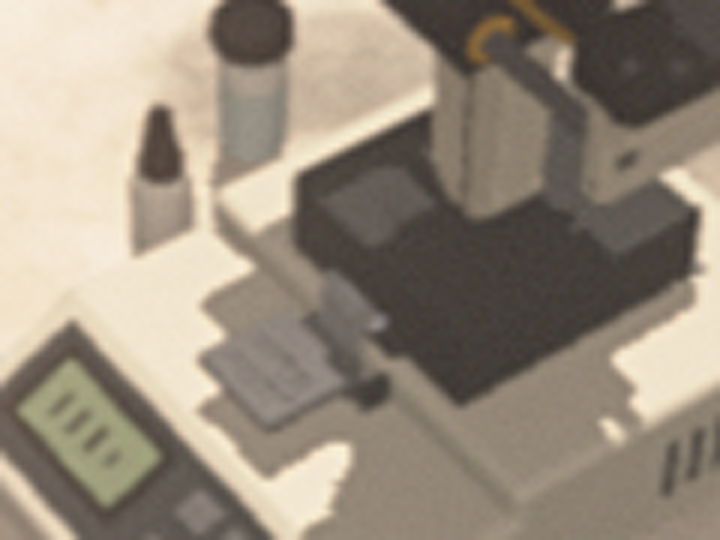

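Firm stop at 29 N, tip at about 93 mm: the lid is on its lower stop. Lift off and check it stays.

>>> {"fn": "carry_out", "kwargs": {
  "motion": [0,-0.003,0,0,0,0,-1,0,-0.015,0,0,0,0,-1,0,-0.03,0,0,0,0,-1,0,-0.03,0,0,0,0,-1,0,-0.03,0,0,0,0,-1]
}}

```text
t: 21.05
tool_pos: [0.5457, 0.1252, 0.1958]
orientation: [-1.575, 0.027, -0.01]
force: [1.1, 0.7, -0.6]
opening: 0.0006
```

>>> {"fn": "carry_out", "kwargs": {
  "motion": [-0.02,-0.03,0,0,0,0,-1,-0.03,-0.01,0,0,0,0,-1,-0.03,0,0,0,0,0,-1,-0.02,0,0,0,0,0,-1,0,0,0,0,0,0,-1]
}}

```text
t: 21.55
tool_pos: [0.4456, 0.1281, 0.2465]
orientation: [-1.573, 0.02, -0.018]
force: [0.1, -0.3, -0.9]
opening: 0.0004
```

```bash
python3 -c "
from h import *
tipdelta(-.004,0.0,.094)
im=imaging.read_camera('scene')
cv2.imwrite('pics/s25.png',cv2.resize(im[130:310,200:440],None,fx=3.2,fy=3.2,interpolation=2))
a=cv2.imread('pics/scene0.png')
cv2.imwrite('pics/c25.png',np.vstack([cv2.resize(I[170:250,230:370],None,fx=4,fy=3.6,interpolation=2) for I in(a,im)]))
L=np.load('M.npy',allow_pickle=True).item()['scene','lid']>0
for n in('lid','spare_cell','dropper','beaker'):
  r=models.outline_of('scene',n)[0];print(n,r['confidence'],r['pixel'],(r['pixels']&L).sum()/(r['pixels']|L).sum() if n=='lid' else '')
"
```

```text
t 21.55 tip_ph(mm) [-1.073e+02 -2.000e-01  2.490e+02] F [ 0.14 -0.33 -0.94] open 0.0004
shift tool mm [1.036e+02 1.549e+02 1.000e-01] turn deg [ 0.15  0.32 -0.09] toolx_in_ph [ 1.    0.01 -0.  ]
lid 0.68 [286.1, 242.9] 0.21888824773995
spare_cell 0.82 [262.4, 191.0] 
dropper 0.57 [244.8, 210.1] 
beaker 0.66 [358.6, 279.6]
```

View pics/s25.png

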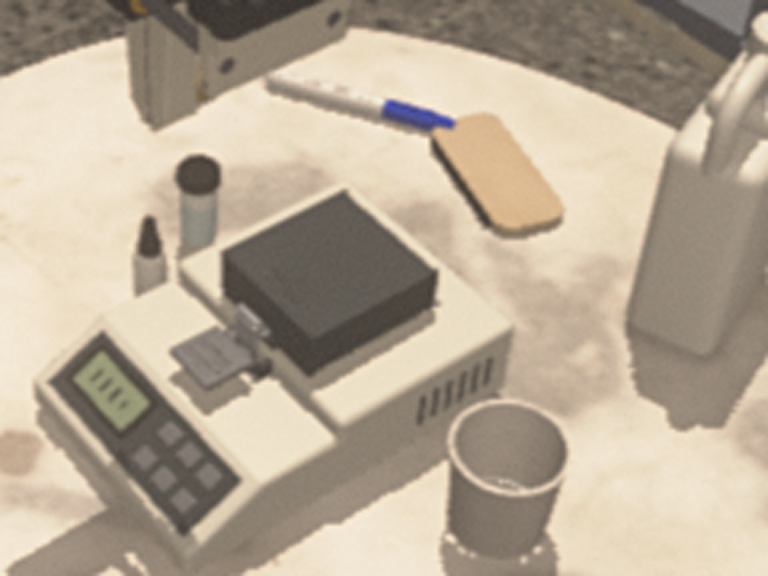

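View pics/c25.png

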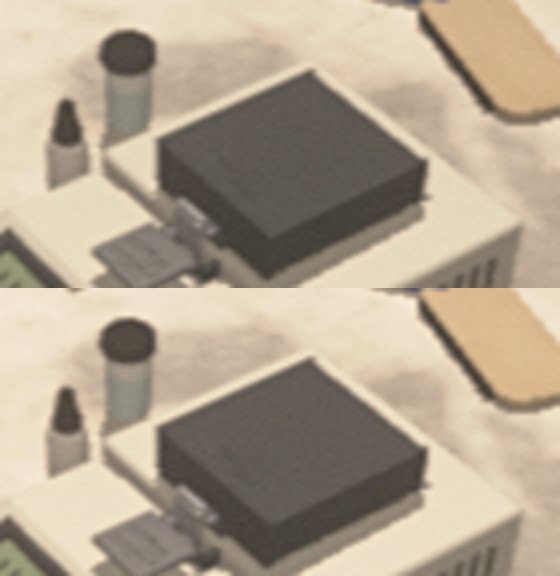

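```bash
python3 -c "
from plant import robot
print(robot.close_job(), robot.read_state()['t'])"
```

```text
the job is handed in; nothing more can be done
the job is handed in; nothing more can be done
```

The job is done in the order asked and handed in at about 22 s. I pressed the tab until the lid sprang up and pushed the lid past upright, where it stayed back. I then pressed the cell down to its hard stop, tipped the lid forward and pressed it down until it latched.

**Last checks:**
- **Lid:** after I lifted clear, it stayed shut, and the scene picture looks the same as the starting one, with the hook over the ledge.
- **Cell:** it stopped hard at about 29 N, and afterwards the cap showed resting on its collar.
- **Other things:** the spare cell, dropper bottle and cup are within about 2 pixels of where they started.
- **Robot:** the gripper is well clear and touching nothing.

**Disagreements:**
- **Fingertip length:** with the gripper closed, first contact on the tab and on the cap came about 22 mm later than the stated 19 mm tip distance gives. I found the contacts by force and pictures instead.
- **Lid outline:** the network's last outline of the lid overlapped the starting one by only 22%. It appeared to have marked the whole photometer, so I relied on the picture.

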